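Lay out moulded samples and hold a hardness gauge on the mark

ROBOT

A 6-joint arm with a two-finger parallel gripper is mounted at the origin on a cart in front of the work surface, level with it; the furniture and walls round the work are solid. World frame = base frame: x ahead of the robot, y to its left, z up, the work surface at z = 0. Lengths are in m, angles in rad, forces in N, time in s.
With the tool pointing down it reaches from about 0.425 to 0.95 m from the base axis. Payload 3.5 kg.
Tool frame: the origin (TCP) lies on the centre line of the jaws, within the pads' length; the fingertips stand 17 mm ahead of it and the grasp point (between the pads) lies 2 mm behind it; z points along the fingers, y is the line along which they close (so a half turn about z gives the same grasp; the last joint's range is limited). The gripper opens to 85 mm and grips with 20 to 120 N. Pads are 22 mm wide; open, the fingers measure 114 mm over their backs; the gripper's body (76 mm by 85 mm) begins 54 mm behind the grasp point. The pads swing forward as they close: fully open they stand 13 mm farther back than shut.
Start: joints at [1.08, 0.286, 1.577, -0, 1.279, -0.15], TCP at [0.226, 0.636, 0.22] pointing down, gripper open.
Joint ranges: [-2.77, 2.77], [-0.9, 2.22], [0.21, 2.48], [-1.53, 4.67], [0.24, 2.81], [-2.84, 2.84]. Speed limits (rad/s): [2.79, 2.79, 3.14, 3.14, 3.14, 3.14].

INTERFACE

Orientations are given as a unit quaternion [x, y, z, w].
In Python, from plant import ctrl gives the robot as it stands. The module is installed in compiled form; this text tells all that it offers.
- The arm moves only by the tool drive_tool, never from a script. Its argument "moves" is a list of rows, each a list of 3 entries, a list of its own where there are three numbers: the turn, a rotation vector about the tool's x, y, z in rad, then the shift along the tool's x, y, z in m, then the finger opening in m, from 0 to 0.0854. A call has 1 to 5 rows; each row shifts and turns the commanded pose from where the row before left it, along the tool's axes as they then stand; what a row does not reach is not made up. A row lasts 1/8 s, in which the tool goes at most 62.5 mm and 10.7 degrees, less where a joint would pass 70% of its speed; a pose out of reach is approached as far as the arm can. A call with a gripper value outside its range is refused whole. The fingers move at their own pace and stop on an object; "grip_force" is the grip in N (left out, the last holds). Time passes only in rows, so rows that do not move let the fingers close. It gives the time, the measured TCP pose, the force, the opening and the grip force at its end, in the units of the state.
- ctrl.get_state(): the state, without advancing time (a new reading comes with each control period).
- ctrl.read_camera(name): name is "scene" or "top" or "wrist"; returns a dict with "image" (384x512x3 uint8, red, green, blue), "fx", "fy", "cx", "cy" (pixels), "dist" ([k1, k2, p1, p2, k3] as OpenCV has them; the pictures are not rectified), "R" (3x3) and "t" (3): a world point X has camera coordinates R X + t. Camera axes: x right, y down, z forward; pixel columns grow to the right and rows downward; lengths in m; the calibration is good to about 2 mm. A picture is of the moment at which its call begins. There is no depth.
- ctrl.sign_off(): hands the job in; it is judged then, once.
The state is a dict: "time": time; "qpos": joint angles; "dq": joint speeds; "joint_efforts": joint torques, N m; "eef_pos": TCP position; "tcp_rot": TCP orientation; "contact_force": force on the tool from outside, world axes, zero at the start; "wrist_torque": the same for the moment, N m; "opening": opening from 0.0 (shut) to 1.0 (fully open); "finger_force": force on a finger pad.
Only numpy, scipy, OpenCV 4.12 (cv2) and the standard library are available. Lean on these libraries where they do the work, as an engineer would, in place of code of your own. Each camera call takes 0.05 s, during which the arm holds its last target. There are 200 camera calls.

TASK

Set out the moulded samples for a hardness check: complete the row in the dark nest plate by laying the two loose blocks that lie just right of it flat in its empty bays, each in the bay of its own length. Then take the dial hardness gauge out of its wooden stand and hold it upright on the block with the inked circle, pressing lightly until its sprung indenter is in and its foot lies flat on the circle; the program finishes while the gripper is still holding the gauge pressed there. Leave everything else where it lies.

Things in the scene. Friction and masses are not known exactly. Their poses are not given: they have to be found in the camera images.
- nest: Fixed dark steel plate, 100 (x) x 206 (y) x 8 mm, origin under its centre, z up. On it three bays in a row along y, 52 mm deep in x, each 4 mm longer in y than its block. The aluminium ribs between bays are 6 mm thick and rise 10 mm from the bay floor, the top 3 mm sloped as lead-in. Front and back are closed only at the bay corners (5 mm returns, high as the ribs); fingers pass in the middle.
- bay_70 (a point): Centre of the floor of the 74 mm long bay, at the +y end of the nest (empty at the start); axes as the nest's.
- bay_54 (a point): Centre of the floor of the middle bay, 58 mm long, where a block already lies; axes as the nest's.
- bay_38 (a point): Centre of the floor of the 42 mm long bay, at the -y end of the nest (empty at the start); axes as the nest's.
- block_70: The longer loose yellow block: two pockets and an inked circle between them on top; 70 (x, its length) x 48 (y) x 16.5 (z) mm, 32 g. Origin: centre of its underside. In the bay its length runs along the nest's y, either way round. Grip it across its 48 mm.
- block_38: The shorter loose yellow block, with one pocket: 38 (x) x 48 (y) x 16.5 (z) mm, 20 g. Origin: centre of its underside. In the bay its 38 mm run along the nest's y, either way round. Grip it across its 48 mm.
- block_54: Yellow moulded block, 54 (x) x 48 (y) x 16.5 (z) mm, lying in the middle bay from the start; it stays there.
- mark (a point): Centre of the inked circle (17 mm across) on the top face of the 70 mm block, 3 mm from the block's centre towards its +x end and 16.5 mm above its underside; axes as the block's.
- stand: Pale wooden block 64 x 64 x 32 mm, fixed to the worktop, with an upright round hole 23 mm wide and 27 mm deep in its top, in which the gauge hangs by its collar. Origin: centre of its underside.
- gauge: Dial hardness gauge, 127 mm tall, 0.2 kg, hanging upright by its collar in the stand. Origin: centre of the foot's underside; z up its axis; dial faces -x. Foot 18 mm wide, collar 30 mm wide 20 to 24 mm up, dial housing 58 (y) x 24 (x) mm 28 to 86 mm up, black handle 26 (x) x 30 (y) mm 91 to 127 mm up: grip either pair of flat sides. Its foot hangs 20 mm deep in the stand: lift it straight up.
- foot (a point): Centre of the underside of the gauge's foot; axes as the gauge's.
- handle (a point): Middle of the gauge's handle, 109 mm above the foot's underside; axes as the gauge's.
- indenter (a joint): How far the sprung indenter pin in the middle of the foot is pushed in, in m: 0 standing 2.5 mm out of the foot, up to 0.0025 flush with it. The spring takes 0.6 N to start and 5.6 N to push it fully in. The dial's pointer follows it.
- marker: White and red felt marker, 135 mm long, a bystander.
- caliper: Sliding caliper, 183 mm long, a bystander; it always starts in the same place. Above it, 0.12 m farther from the robot and 0.07 m to its left, a pale ring-shaped tracking gear about 0.2 m across hangs fixed over the table, from 0.53 m above the worktop up: arms that start on the right must pass below it or on the robot's side of it.
- long_block: Black moulded block with three pockets, 102 x 48 x 16 mm, a bystander.
- tin: Flat round white tin, 70 mm across, a bystander.
- controller: White hand controller with a ring, 130 x 116 x 118 mm, a bystander.
- cell: Small battery cell, 50 mm long, a bystander.
Not all that is in view belongs to the job. What is shaped like the block_38 but orange is not meant.

How it is judged:
By the outcome, as a careful person would: the job done as asked, in the order asked, and still so for the second after the job is handed in, while the arm keeps its last pose, push and grip.
It also fails if it takes over 72 s, if anything falls off the work surface, if the arm or the gripper's body presses on something with over 40 N, if the wrist force passes 120 N, or if a joint passes its speed limit or range.

## Working session

There is one attempt and no reset: what is moved stays moved. The work goes in short steps, Python scripts to look and compute and a tool call to move; the robot and the scene stay as the last step left them, time stands still between calls to the robot, and variables do not carry over. Pictures are saved under pics/ and viewed, at most 10 in all, crops included, and the job is handed in when it is done.

Besides the shell and the picture viewer there is one more tool, called by a JSON object that holds its "api" and its "payload", one argument or row to a line. drive_tool: Moves the arm, as the interface text tells. Its arguments: {"type":"object","properties":{"moves":{"type":"array","items":{"type":"array"}},"grip_force":{"type":"number"}},"required":["moves"]}

```bash
mkdir -p pics
cat > h.py <<'E'
import numpy as np, cv2
from plant import ctrl
from scipy.spatial.transform import Rotation as Ro
def shot(n,f=None):
    c=ctrl.read_camera(n); c={k:(np.array(v) if not isinstance(v,(int,float)) else v) for k,v in c.items()}
    if f: cv2.imwrite('pics/'+f,c['image'][...,::-1]); np.savez('pics/'+f[:-4],**c)
    return c
def K(c): return np.array([[c['fx'],0,c['cx']],[0,c['fy'],c['cy']],[0,0,1.]])
def ray(c,px,z):
    p=cv2.undistortPoints(np.array(px,float).reshape(-1,1,2),K(c),c['dist'].astype(float)).reshape(-1,2)
    d=np.c_[p,np.ones(len(p))]@c['R']; o=-c['R'].T@c['t']
    return o+d*((z-o[2])/d[:,2])[:,None]
def proj(c,X):
    return cv2.projectPoints(np.array(X,float).reshape(-1,1,3),cv2.Rodrigues(c['R'])[0],c['t'].astype(float),K(c),c['dist'].astype(float))[0].reshape(-1,2)
def yellow(c,z,lo=(18,90,80),hi=(35,255,255),amin=150):
    m=cv2.inRange(cv2.cvtColor(c['image'],cv2.COLOR_RGB2HSV),lo,hi)
    m=cv2.morphologyEx(m,cv2.MORPH_CLOSE,np.ones((3,3)))
    out=[]
    for k in cv2.findContours(m,cv2.RETR_EXTERNAL,cv2.CHAIN_APPROX_NONE)[0]:
        if cv2.contourArea(k)<amin: continue
        out.append((cv2.minAreaRect(k),cv2.minAreaRect((ray(c,k.reshape(-1,2),z)[:,:2]*1000).astype(np.float32))))
    return out
E
python3 - <<'E'
from h import *
a=shot('scene','s0.png');b=shot('top','t0.png')
im=np.hstack([a['image'],b['image']])[...,::-1]
for c in (a,b): print(np.round(-c['R'].T@c['t'],3))
for r in yellow(b,.0165): print(np.round(r[0][0]),r[1])
s=ctrl.get_state();print(s['eef_pos'],s['tcp_rot'],s['opening'],s['contact_force'])
E
```

```text
[-0.106 -0.731  1.089]
[ 0.398 -0.144  1.806]
[337. 190.] ((569.2111206054688, -524.5465698242188), (79.15885925292969, 118.02183532714844), 84.64939880371094)
[0.22529092 0.63564059 0.21846192] [ 1.69571717e-01  9.85517258e-01 -1.02734008e-03 -3.32704730e-04] 0.9973511931042119 [ 0.17134811 -0.7951142  -0.05580749]
```

View pics/s0.png

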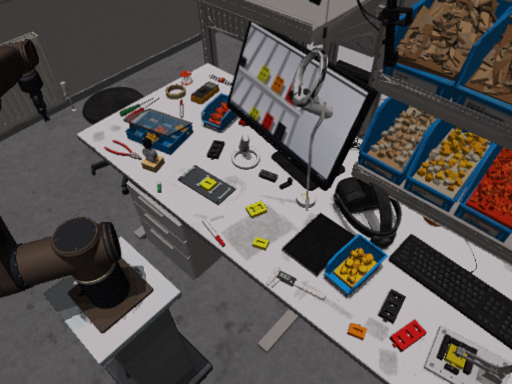

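View pics/t0.png

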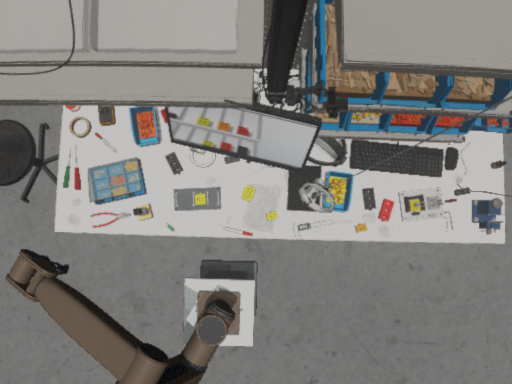

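The nest is at scene (207,184) and top (197,199). The long block is at scene (257,208) and top (248,192), and the short one at scene (260,242) and top (271,216). The gauge in its stand is at scene (151,155) and top (143,212). Next I'll measure these.

Run:
```python
from h import *
for f,n in(('s0',[(207,184),(257,208),(260,242)]),('t0',[(199,199),(248,192),(271,216)])):
    c=dict(np.load(f'pics/{f}.npz')); c={k:(v.item() if v.ndim==0 else v) for k,v in c.items()}
    hsv=cv2.cvtColor(c['image'],cv2.COLOR_RGB2HSV)
    for p in n: print(f,p,hsv[p[1],p[0]],end=' ')
    print()
    for r in yellow(c,.0165,(20,110,80),(35,255,255),30): 
        if min(np.hypot(r[0][0][0]-p[0],r[0][0][1]-p[1]) for p in n)<12: print(np.round(r[0][0]),np.round(r[1][0]),np.round(r[1][1]),round(r[1][2]))
    print(f,np.round(ray(c,n,.0165),3).tolist())
c=dict(np.load('pics/s0.npz'));b=dict(np.load('pics/t0.npz'))
print('nest corners scene',np.round(ray(c,[(177,181),(198,166),(235,184),(215,203)],.008),3).tolist())
print('nest corners top',np.round(ray(b,[(174,189),(220,187),(221,209),(175,211)],.008),3).tolist())
print('stand top', np.round(ray(b,[(138,206),(150,205),(152,218),(138,220)],.032),3).tolist())
i=np.vstack([cv2.resize(c['image'][125:265,110:290],None,fx=4,fy=4,interpolation=cv2.INTER_CUBIC)])
cv2.imwrite('pics/s0c.png',i[...,::-1])
```

```text
s0 (207, 184) [ 29 191 188] s0 (257, 208) [ 29 219 184] s0 (260, 242) [ 28 166 129] 
[260. 243.] [ 440. -235.] [41. 48.] 20
[256. 209.] [ 542. -126.] [57. 69.] 69
[208. 183.] [515. 100.] [52. 49.] 9
s0 [[0.507, 0.097, 0.016], [0.545, -0.125, 0.016], [0.442, -0.232, 0.016]]
t0 (199, 199) [ 30 136 186] t0 (248, 192) [ 30 167 192] t0 (271, 216) [ 28  99 175] 
[272. 216.] [ 444. -230.] [32. 41.] 2
[200. 198.] [512.  97.] [50. 46.] 2
[248. 192.] [ 546. -121.] [45. 64.] 70
t0 [[0.509, 0.101, 0.016], [0.548, -0.121, 0.016], [0.442, -0.228, 0.016]]
nest corners scene [[0.446, 0.203, 0.008], [0.556, 0.203, 0.008], [0.583, 0.023, 0.008], [0.466, 0.011, 0.008]]
nest corners top [[0.552, 0.219, 0.008], [0.567, 0.008, 0.008], [0.467, 0.0, 0.008], [0.452, 0.21, 0.008]]
stand top [[0.468, 0.375, 0.032], [0.475, 0.32, 0.032], [0.416, 0.308, 0.032], [0.405, 0.372, 0.032]]
```

View pics/s0c.png

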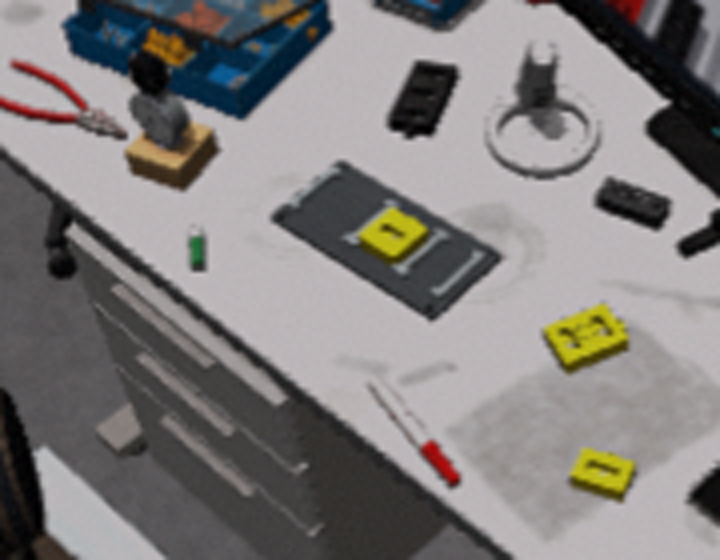

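The crop shows the nest's three bays with the middle one full. The long block with its circle is at crop (587,337), the short one at (603,473), and the gauge at (160,105). I'll move above the long block.

{"api": "drive_tool", "payload": {
  "moves": [
    [[0, 0, 0], [-0.037, -0.041, 0], 0.085],
    [[0, 0, 0], [-0.037, -0.041, 0], 0.085],
    [[0, 0, 0], [-0.037, -0.041, 0], 0.085],
    [[0, 0, 0], [-0.037, -0.041, 0], 0.085],
    [[0, 0, 0], [-0.037, -0.041, 0], 0.085]
  ]
}}

```text
time: 0.72
eef_pos: [0.3316, 0.3793, 0.2193]
tcp_rot: [0.169, 0.986, -0.0, -0.0]
contact_force: [0.8, -0.4, -0.2]
opening: 0.99
finger_force: 0.0
```

{"api": "drive_tool", "payload": {
  "moves": [
    [[0, 0, 0], [-0.037, -0.041, 0], 0.085],
    [[0, 0, 0], [-0.037, -0.041, 0], 0.085],
    [[0, 0, 0], [-0.037, -0.041, 0], 0.085],
    [[0, 0, 0], [-0.037, -0.041, 0], 0.085],
    [[0, 0, 0], [-0.037, -0.041, 0], 0.085]
  ]
}}

```text
time: 1.35
eef_pos: [0.4374, 0.1244, 0.2195]
tcp_rot: [0.17, 0.986, 0.0, -0.0]
contact_force: [1.5, 0.0, -0.4]
opening: 0.993
finger_force: 0.0
```

{"api": "drive_tool", "payload": {
  "moves": [
    [[0, 0, 0], [-0.037, -0.041, 0], 0.085],
    [[0, 0, 0], [-0.037, -0.041, 0], 0.085],
    [[0, 0, 0], [-0.037, -0.041, 0], 0.085],
    [[0, 0, 0], [-0.037, -0.041, 0], 0.085],
    [[0, 0, 0], [0, 0, 0], 0.085]
  ]
}}

```text
time: 1.98
eef_pos: [0.5224, -0.081, 0.2191]
tcp_rot: [0.172, 0.985, -0.0, -0.0]
contact_force: [-0.4, -1.0, -0.6]
opening: 0.995
finger_force: 0.0
```

```bash
cat >> h.py <<'E'
def me():
    s=ctrl.get_state(); R=Ro.from_quat(s['tcp_rot']).as_matrix(); return np.array(s['eef_pos']),R
def go(t,yaw=None):
    "shift in tool axes to world TCP t; turn so tool y is at world angle yaw (mod pi)"
    p,R=me(); y=np.arctan2(R[1,1],R[0,1]); print('tcp',np.round(p,4),'yawY %.1f deg'%np.degrees(y),'tilt',np.round(R[:2,2],4),'shift',np.round((np.array(t)-p)@R,4))
    if yaw is not None:
        d=(yaw-y+np.pi/2)%np.pi-np.pi/2; print('turn tool z %.4f'%-d,'q6 %.2f'%ctrl.get_state()['qpos'][5])
E
python3 - <<'E'
from h import *
c=shot('wrist','w1.png');print(me()[0],np.round(-c['R'].T@c['t'],3))
for r in yellow(c,.0165,(20,90,60),(35,255,255),200): print(np.round(r[0][0]),np.round(r[1][0]),np.round(r[1][1]),round(r[1][2],1))
E
```

```text
[ 0.52174575 -0.07909292  0.2189606 ] [ 0.443 -0.052  0.375]
[239. 189.] [ 544. -119.] [48. 69.] 69.9
[112. 139.] [ 445. -225.] [39. 52.] 20.5
[430.  92.] [513. 101.] [56. 51.] 4.5
```

View pics/w1.png

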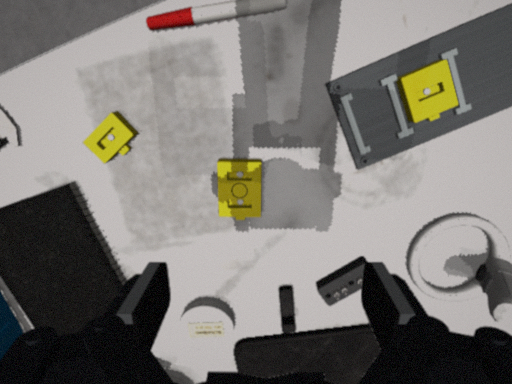

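The wrist view shows the long block with its inked circle at (239,189), the short one at (112,139), and the nest ribs at the upper right. I'll move over the long block and take a closer numeric check.

{"api": "drive_tool", "payload": {
  "moves": [
    [[0, 0, 0], [-0.017, -0.015, 0.04], 0.085],
    [[0, 0, 0], [-0.017, -0.015, 0.04], 0.085],
    [[0, 0, 0], [0, 0, 0.04], 0.085],
    [[0, 0, 0], [0, 0, 0], 0.085]
  ]
}}

```text
time: 2.52
eef_pos: [0.5406, -0.115, 0.0958]
tcp_rot: [0.169, 0.986, 0.001, -0.005]
contact_force: [-0.5, 0.0, -0.1]
opening: 0.995
finger_force: 0.0
```

Run:
```python
from h import *
c=shot('wrist','w2.png')
for r in yellow(c,.0165,(20,90,60),(35,255,255),200): print(np.round(r[0][0]),np.round(r[1][0],1),np.round(r[1][1],1),round(r[1][2],1))
go([.544,-.119,.02],np.radians(70))
```

```text
[262. 203.] [ 543.3 -118.7] [47.8 69.7] 69.3
[ 70. 127.] [ 445.9 -224.8] [40.8 53.8] 21.2
tcp [ 0.5426 -0.1158  0.0986] yawY 70.6 deg tilt [-0.0036  0.0018] shift [-0.0027 -0.0026  0.0786]
turn tool z 0.0097 q6 -1.62
```

{"api": "drive_tool", "payload": {
  "moves": [
    [[0, 0, 0.015], [-0.0015, -0.0025, 0.025], 0.085],
    [[0, 0, 0], [0, 0, 0.03], 0.085],
    [[0, 0, 0], [0, 0, 0.0235], 0.085],
    [[0, 0, 0], [0, 0, 0], 0.085],
    [[0, 0, 0], [0, 0, 0], 0.085]
  ],
  "grip_force": 40
}}

```text
time: 3.2
eef_pos: [0.5462, -0.1206, 0.0238]
tcp_rot: [0.177, 0.984, -0.0, 0.002]
contact_force: [0.8, -0.4, 1.1]
opening: 0.996
finger_force: 0.0
```

{"api": "drive_tool", "payload": {
  "moves": [
    [[0, 0, 0], [0, 0, 0], 0.03],
    [[0, 0, 0], [0, 0, 0], 0.03],
    [[0, 0, 0], [0, 0, 0], 0.03],
    [[0, 0, 0], [0, 0, 0], 0.03],
    [[0, 0, 0], [0, 0, 0], 0.03]
  ]
}}

```text
time: 3.82
eef_pos: [0.5444, -0.1204, 0.0211]
tcp_rot: [0.177, 0.984, 0.0, -0.0]
contact_force: [-0.2, -0.9, 0.1]
opening: 0.351
finger_force: 0.0
```

Run:
```python
from h import *
c=shot('wrist','w3.png');print(me()[0],ctrl.get_state()['opening'])
```

```text
[ 0.54443892 -0.12043972  0.02111873] 0.35184752056209345
```

View pics/w3.png

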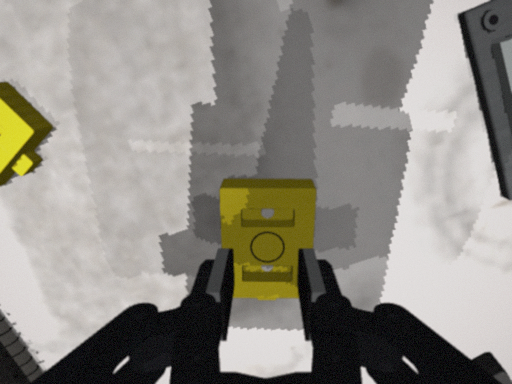

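The fingers closed to the full 30 mm and met nothing. The long block lies undisturbed beneath them, its circle at (268,246). I'll check the fingertip height against the image.

Run:
```python
from h import *
c=dict(np.load('pics/w3.npz'));p,R=me()
for d in(-.03,-.02,-.01,0,.01,.017): print(d,[np.round(proj(c,p+R@[x,s*.015,d])[0]).tolist() for x in(.011,-.011) for s in(-1,1)])
print(yellow(c,.0165,(20,90,60),(35,255,255),200)[0][1])
```

```text
-0.03 [[229.0, 263.0], [301.0, 263.0], [231.0, 307.0], [299.0, 307.0]]
-0.02 [[231.0, 252.0], [298.0, 252.0], [233.0, 294.0], [297.0, 294.0]]
-0.01 [[233.0, 242.0], [297.0, 241.0], [234.0, 282.0], [295.0, 282.0]]
0 [[235.0, 232.0], [295.0, 232.0], [236.0, 271.0], [294.0, 271.0]]
0.01 [[236.0, 224.0], [293.0, 224.0], [237.0, 261.0], [292.0, 261.0]]
0.017 [[237.0, 219.0], [292.0, 219.0], [238.0, 255.0], [291.0, 255.0]]
((542.0595703125, -118.26651763916016), (47.84869384765625, 69.64793395996094), 69.47795867919922)
```

{"api": "drive_tool", "payload": {
  "moves": [
    [[0, 0, 0], [0, 0, 0], 0.085],
    [[0, 0, 0], [0, 0, 0], 0.085],
    [[0, 0, 0], [0, 0, 0], 0.085],
    [[0, 0, 0], [0, 0, 0], 0.085]
  ]
}}

```text
time: 4.38
eef_pos: [0.5445, -0.1205, 0.0212]
tcp_rot: [0.177, 0.984, -0.0, 0.0]
contact_force: [0.2, 0.0, -0.8]
opening: 0.996
finger_force: 0.0
```

{"api": "drive_tool", "payload": {
  "moves": [
    [[0, 0, 0], [0, 0, 0.005], 0.085],
    [[0, 0, 0], [0, 0, 0], 0.085],
    [[0, 0, 0], [0, 0, 0.004], 0.085],
    [[0, 0, 0], [0, 0, 0], 0.085]
  ]
}}

```text
time: 4.88
eef_pos: [0.5442, -0.1203, 0.0117]
tcp_rot: [0.177, 0.984, 0.0, -0.0]
contact_force: [-0.1, -0.1, 0.2]
opening: 0.996
finger_force: 0.0
```

{"api": "drive_tool", "payload": {
  "moves": [
    [[0, 0, 0], [0, 0, 0], 0.042],
    [[0, 0, 0], [0, 0, 0], 0.042],
    [[0, 0, 0], [0, 0, 0], 0.042],
    [[0, 0, 0], [0, 0, 0], 0.042],
    [[0, 0, 0], [0, 0, 0], 0.042]
  ]
}}

```text
time: 5.5
eef_pos: [0.5445, -0.1204, 0.0123]
tcp_rot: [0.177, 0.984, 0.0, 0.0]
contact_force: [0.9, 0.0, 0.1]
opening: 0.491
finger_force: 0.0
```

{"api": "drive_tool", "payload": {
  "moves": [
    [[0, 0, 0], [0, 0, 0], 0.085],
    [[0, 0, 0], [0, 0, 0], 0.085],
    [[0, 0, 0], [0, 0, 0], 0.085],
    [[0, 0, 0], [0, 0, 0.005], 0.085],
    [[0, 0, 0], [0, 0, 0], 0.085]
  ]
}}

```text
time: 6.12
eef_pos: [0.544, -0.1202, 0.0065]
tcp_rot: [0.177, 0.984, 0.0, -0.001]
contact_force: [0.9, 0.3, -0.1]
opening: 0.992
finger_force: 0.0
```

{"api": "drive_tool", "payload": {
  "moves": [
    [[0, 0, 0], [0, 0, 0.003], 0.085],
    [[0, 0, 0], [0, 0, 0], 0.085],
    [[0, 0, 0], [0, 0, 0], 0.042],
    [[0, 0, 0], [0, 0, 0], 0.042],
    [[0, 0, 0], [0, 0, 0], 0.042]
  ]
}}

```text
time: 6.75
eef_pos: [0.5446, -0.1205, 0.0043]
tcp_rot: [0.177, 0.984, -0.0, 0.0]
contact_force: [-1.1, 0.7, -1.4]
opening: 0.491
finger_force: 0.0
```

Run:
```python
from h import *
c=shot('wrist','w4.png');s=ctrl.get_state();print(me()[0],s['opening'],s['contact_force'],s['finger_force'])
b=c['image'];t=shot('scene')['image'][160:270,200:320];t=cv2.resize(t,(419,384),interpolation=cv2.INTER_CUBIC)
cv2.imwrite('pics/w4x.png',cv2.resize(np.hstack([b,t]),None,fx=.85,fy=.85)[...,::-1])
```

```text
[ 0.54459685 -0.12048298  0.00432493] 0.48825106112906524 [0.71311613 0.25856099 0.04489373] 0.0
```

View pics/w4x.png

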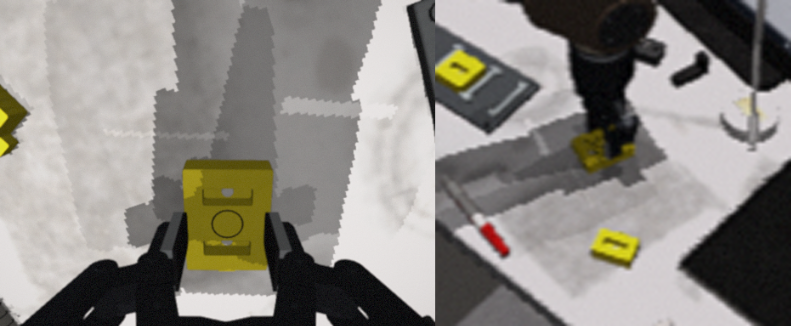

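The tips are still above the block, and still at image row 250. In both pictures that puts them about 19 mm behind the reported TCP, not ahead of it, so the height reading is offset by about 35 mm. I'll go lower while watching the force.

{"api": "drive_tool", "payload": {
  "moves": [
    [[0, 0, 0], [0, 0, 0], 0.085],
    [[0, 0, 0], [0, 0, 0], 0.085],
    [[0, 0, 0], [0, 0, 0.006], 0.085],
    [[0, 0, 0], [0, 0, 0.006], 0.085],
    [[0, 0, 0], [0, 0, 0], 0.085]
  ]
}}

```text
time: 7.48
eef_pos: [0.5438, -0.1202, -0.0088]
tcp_rot: [0.177, 0.984, 0.0, -0.001]
contact_force: [0.2, -0.7, 0.6]
opening: 0.994
finger_force: 0.0
```

{"api": "drive_tool", "payload": {
  "moves": [
    [[0, 0, 0], [0, 0, 0.003], 0.085],
    [[0, 0, 0], [0, 0, 0], 0.085],
    [[0, 0, 0], [0, 0, 0.003], 0.085],
    [[0, 0, 0], [0, 0, 0], 0.085]
  ]
}}

```text
time: 7.98
eef_pos: [0.5444, -0.1204, -0.014]
tcp_rot: [0.177, 0.984, 0.0, -0.0]
contact_force: [0.2, 0.6, -0.2]
opening: 1.0
finger_force: 0.0
```

{"api": "drive_tool", "payload": {
  "moves": [
    [[0, 0, 0], [0, 0, 0], 0.042],
    [[0, 0, 0], [0, 0, 0], 0.042],
    [[0, 0, 0], [0, 0, 0], 0.042],
    [[0, 0, 0], [0, 0, 0], 0.042],
    [[0, 0, 0], [0, 0, 0], 0.042]
  ]
}}

```text
time: 8.6
eef_pos: [0.5449, -0.1206, -0.0134]
tcp_rot: [0.177, 0.984, -0.0, 0.0]
contact_force: [-0.3, -0.0, 2.4]
opening: 0.551
finger_force: 43.7
```

The long block is gripped at an opening of 47 mm. I'll lift it while turning towards the nest's axis.

{"api": "drive_tool", "payload": {
  "moves": [
    [[0, 0, 0], [0, 0, -0.02], 0.04],
    [[0, 0, 0.16], [0, 0, -0.03], 0.04],
    [[0, 0, 0.16], [0, 0, -0.03], 0.04],
    [[0, 0, 0.16], [0, 0, -0.03], 0.04],
    [[0, 0, 0.16], [0, 0, 0], 0.04]
  ]
}}

```text
time: 9.22
eef_pos: [0.5467, -0.1213, 0.1008]
tcp_rot: [0.48, 0.877, 0.0, 0.004]
contact_force: [-0.4, 0.4, -1.7]
opening: 0.553
finger_force: 43.5
```

{"api": "drive_tool", "payload": {
  "moves": [
    [[0, 0, 0.16], [0, 0, 0], 0.04],
    [[0, 0, 0.16], [0, 0, 0], 0.04],
    [[0, 0, 0.16], [0, 0, 0], 0.04],
    [[0, 0, 0], [0, 0, 0], 0.04]
  ]
}}

```text
time: 9.72
eef_pos: [0.5445, -0.1204, 0.0971]
tcp_rot: [0.672, 0.741, 0.0, 0.0]
contact_force: [0.0, -0.2, -0.1]
opening: 0.55
finger_force: 43.5
```

Run:
```python
from h import *
go([.507,.171,.1],np.radians(4.5)); print(ctrl.get_state()['opening'])
```

```text
tcp [ 0.5445 -0.1204  0.0971] yawY 5.6 deg tilt [ 0.0006 -0.0003] shift [ 0.2937 -0.0091 -0.003 ]
turn tool z 0.0184 q6 -0.50
0.5504314585299667
```

{"api": "drive_tool", "payload": {
  "moves": [
    [[0, 0, 0.01], [0.05, -0.002, 0], 0.04],
    [[0, 0, 0.01], [0.05, -0.002, 0], 0.04],
    [[0, 0, 0], [0.05, -0.002, 0], 0.04],
    [[0, 0, 0], [0.05, -0.002, 0], 0.04],
    [[0, 0, 0], [0, 0, 0], 0.04]
  ]
}}

```text
time: 10.35
eef_pos: [0.5192, 0.081, 0.0966]
tcp_rot: [0.677, 0.736, 0.0, -0.0]
contact_force: [0.0, -0.6, 0.0]
opening: 0.548
finger_force: 43.5
```

Run:
```python
from h import *
c=shot('wrist','w5.png');go([.507,.171,.1],np.radians(4.5))
cv2.imwrite('pics/w5x.png',cv2.resize(c['image'],(800,600),interpolation=cv2.INTER_CUBIC)[...,::-1])
```

```text
tcp [0.5198 0.0794 0.0967] yawY 4.6 deg tilt [ 0.0004 -0.0004] shift [ 0.0923 -0.0054 -0.0034]
turn tool z 0.0019 q6 -0.12
```

View pics/w5x.png

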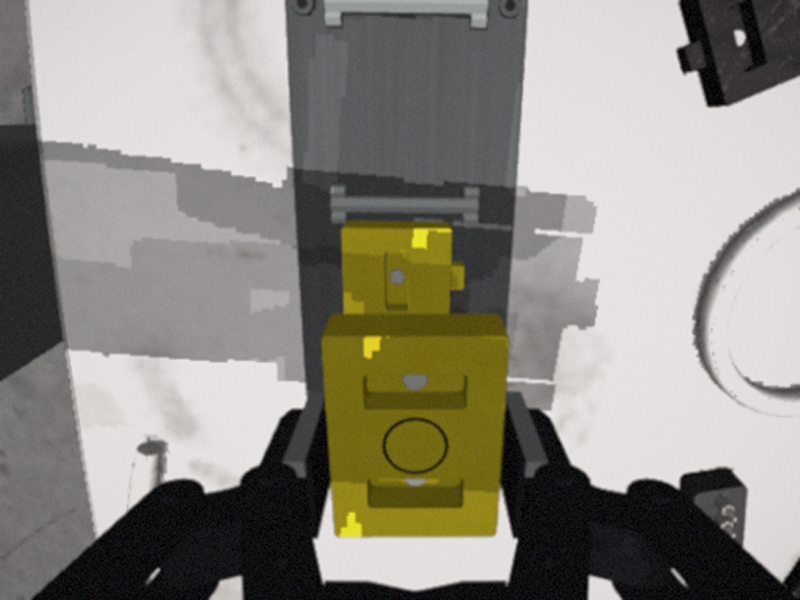

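The held block shows at (415,435), level and square in the jaws. The 70 bay is clear between the return ends at rows 27 and 187. I'll compute the bay and block positions.

Run:
```python
from h import *
c=dict(np.load('pics/w5.npz'));s=1.5625
q=lambda P,z:ray(c,np.array(P)/s,z)*1000
A=q([(334,27),(480,27),(338,187),(472,187)],.018);print(np.round(A,1).tolist(),'bay70',A.mean(0))
d=A[:2].mean(0)-A[2:].mean(0);print('len(expect 64)',np.linalg.norm(d),'yaw',np.degrees(np.arctan2(-d[0],d[1])))
B=q([(288,0),(306,385),(525,0),(508,385)],.008);print('plate edges',np.round(B,1).tolist())
for P in(B[:2],B[2:]): e=P[0]-P[1];print('edge yaw',np.degrees(np.arctan2(-e[0],e[1])))
b54=q([(342,227),(452,222),(345,312),(450,312)],.0245);print('b54 part',np.round(b54,1).tolist())
for z in(.0900,.1,.11,.1266):
  H=q([(323,337),(508,337),(333,535),(497,535)],z);e=H[:2].mean(0)-H[2:].mean(0)
  print(z,'held',np.round(H.mean(0),1),'w',np.linalg.norm(H[0]-H[1]),'l',np.linalg.norm(e),'yaw',np.degrees(np.arctan2(-e[0],e[1])))
```

```text
[[477.4, 198.6, 18.0], [535.2, 203.3, 18.0], [481.6, 135.6, 18.0], [539.0, 140.2, 18.0]] bay70 [508.29810008 169.41063223  18.        ]
len(expect 64) 63.15038866015617 yaw 3.6328898477215588
plate edges [[456.6, 209.0, 8.0], [467.5, 34.0, 8.0], [553.5, 216.8, 8.0], [569.8, 42.3, 8.0]]
edge yaw 3.571944680383205
edge yaw 5.356658126401272
b54 part [[484.8, 119.6, 24.5], [531.4, 125.5, 24.5], [487.6, 81.1, 24.5], [534.7, 84.9, 24.5]]
0.09 held [521.   57.9  90. ] w 60.38870787021522 l 81.31514425402261 yaw 4.539943713501808
0.1 held [520.5  64.5 100. ] w 56.663333405818996 l 76.29881963545857 yaw 4.539943713501851
0.11 held [519.9  71.1 110. ] w 52.93795894142272 l 71.28249501689454 yaw 4.539943713501902
0.1266 held [519.   82.1 126.6] w 46.75383733052501 l 62.95539615007825 yaw 4.539943713501778
```

Run:
```python
from h import *
c=dict(np.load('pics/w5.npz'));s=1.5625;print(np.round(-c['R'].T@c['t'],4),np.round(c['R'][2],3))
img=cv2.cvtColor(c['image'],cv2.COLOR_RGB2HSV);m=cv2.inRange(img,(20,80,40),(35,255,255))
m[:200]=0
for r in (205,212,217,222,230,240,300,320,330,335,338,340,342,344):
    x=np.where(m[r])[0]; print(r,(x.min(),x.max()) if len(x) else None,end=' ')
print()
f=lambda P,z:np.linalg.norm(np.diff(ray(c,P,z),axis=0))*1000
xr=lambda r:(lambda x:[(x.min()-.5,r),(x.max()+.5,r)])(np.where(m[r])[0])
for z in(.11,.115,.12,.125): print(z,[round(f(xr(r),z),1) for r in(217,222,240,335,340)], np.round(ray(c,xr(216),z).mean(0)*1000,1),np.round(ray(c,xr(341),z).mean(0)*1000,1))
```

```text
[0.5118 0.165  0.2521] [ 0.028 -0.323 -0.946]
205 (np.int64(209), np.int64(321)) 212 (np.int64(207), np.int64(323)) 217 (np.int64(205), np.int64(325)) 222 (np.int64(205), np.int64(325)) 230 (np.int64(206), np.int64(324)) 240 (np.int64(206), np.int64(323)) 300 (np.int64(210), np.int64(320)) 320 (np.int64(213), np.int64(318)) 330 (np.int64(214), np.int64(317)) 335 (np.int64(214), np.int64(317)) 338 (np.int64(214), np.int64(317)) 340 (np.int64(214), np.int64(317)) 342 (np.int64(215), np.int64(315)) 344 None 
0.11 [np.float64(54.2), np.float64(54.5), np.float64(54.1), np.float64(53.5), np.float64(53.9)] [516.7 106.5 110. ] [522.3  36.5 110. ]
0.115 [np.float64(52.3), np.float64(52.5), np.float64(52.2), np.float64(51.7), np.float64(52.0)] [516.5 108.5 115. ] [522.  41. 115.]
0.12 [np.float64(50.4), np.float64(50.6), np.float64(50.3), np.float64(49.8), np.float64(50.1)] [516.3 110.6 120. ] [521.6  45.5 120. ]
0.125 [np.float64(48.5), np.float64(48.7), np.float64(48.4), np.float64(47.9), np.float64(48.2)] [516.2 112.6 125. ] [521.2  50.1 125. ]
```

Run:
```python
from h import *
c=dict(np.load('pics/w5.npz'))
for r,x0,x1,z in((202,209,322,.109),(216,204.5,325.5,.1255),(342,214,318,.1255),(342,214,318,.109),(285,246,286,.1255)):
  P=ray(c,[(x0,r),(x1,r)],z)*1000;print(r,z,np.round(P.mean(0),1),np.linalg.norm(P[0]-P[1]))
C=ray(c,np.array([(384,445),(447,445),(415,418),(415,472)])/1.5625,.1255)*1000
print('circle',C.mean(0),np.linalg.norm(C[0]-C[1]),np.linalg.norm(C[2]-C[3]))
w=dict(np.load('pics/w3.npz'));m=cv2.inRange(cv2.cvtColor(w['image'],cv2.COLOR_RGB2HSV),(20,90,60),(35,255,255));print(me()[0])
col=np.where(m[:,268]>0)[0];print(col.min(),col.max())
for r,z in((180,0),(188,.0165),(298,.0165)): print(r,ray(w,[(268,r)],z)*1000)
C=ray(w,[(251,246),(285,246),(268,231),(268,262)],.0165)*1000;print('circ',C.mean(0),np.linalg.norm(C[0]-C[1]),np.linalg.norm(C[2]-C[3]))
```

```text
202 0.109 [516.4 112.8 109. ] 50.1602284275674
216 0.1255 [516.2 112.8 125.5] 48.21881897662549
342 0.1255 [521.7  50.  125.5] 48.162576237899124
342 0.109 [523.  35. 109.] 54.43963764120273
285 0.1255 [519.2  80.9 125.5] 17.19150168865842
circle [519.06194588  80.93808708 125.5       ] 17.32490634281749 17.404651791822776
[0.5197755  0.07941441 0.09667822]
179 299
180 [[ 515.18465918 -107.61253222    0.        ]]
188 [[ 514.35651519 -107.45574403   16.5       ]]
298 [[ 574.27281385 -129.64914619   16.5       ]]
circ [ 544.28806242 -118.54410426   16.5       ] 17.686869158880278 18.059436451494733
```

{"api": "drive_tool", "payload": {
  "moves": [
    [[0, 0, 0], [0.046, -0.0018, 0], 0.04],
    [[0, 0, 0], [0.046, -0.0018, 0], 0.04],
    [[0, 0, 0], [0, 0, 0.03], 0.04],
    [[0, 0, 0], [0, 0, 0.03], 0.04],
    [[0, 0, 0], [0, 0, 0], 0.04]
  ]
}}

```text
time: 11.02
eef_pos: [0.5077, 0.1683, 0.034]
tcp_rot: [0.68, 0.733, -0.002, -0.002]
contact_force: [0.0, -0.2, -0.1]
opening: 0.55
finger_force: 43.5
```

{"api": "drive_tool", "payload": {
  "moves": [
    [[0, 0, 0], [0, 0, 0.01], 0.04],
    [[0, 0, 0], [0, 0, 0], 0.04],
    [[0, 0, 0], [0, 0, 0], 0.04]
  ]
}}

```text
time: 11.4
eef_pos: [0.5103, 0.1696, 0.0271]
tcp_rot: [0.68, 0.733, 0.001, 0.0]
contact_force: [0.1, -0.0, -0.1]
opening: 0.555
finger_force: 43.5
```

Run:
```python
from h import *
c=shot('wrist','w6.png');go([.507,.171,.1],np.radians(4.5))
cv2.imwrite('pics/w6x.png',cv2.resize(c['image'][84:],(800,469),interpolation=cv2.INTER_CUBIC)[...,::-1])
```

```text
tcp [0.5103 0.1696 0.0271] yawY 4.3 deg tilt [0.0016 0.0002] shift [ 0.0016 -0.0031 -0.0729]
turn tool z -0.0036 q6 0.06
```

View pics/w6x.png

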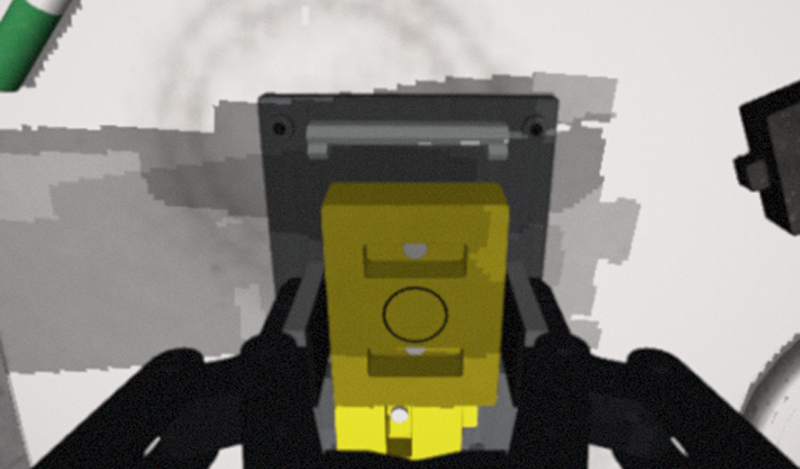

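The held block at (415,300) is over the bay, with the end rib at (407,135). I'll compute the remaining offset.

Run:
```python
from h import *
c=dict(np.load('pics/w6.npz'));q=lambda P,z:ray(c,np.array(P)/1.5625+[0,84],z)*1000
u=np.array([.9968,.0785]);v=np.array([-.0785,.9968])
pl=q([(258,95),(558,95)],.008);print('plate end',np.round(pl,1).tolist(),np.linalg.norm(pl[0]-pl[1]))
rib=q([(308,136),(509,136)],.018);print('rib inner crest',np.round(rib,1).tolist(),np.linalg.norm(rib[0]-rib[1]))
z=.0271+.0134+.0165-.001
far=q([(322,204),(508,204)],z);ci=q([(415,314)],z)[0];print('far edge',np.round(far,1).tolist(),np.linalg.norm(far[0]-far[1]),'circle',ci)
cen=ci[:2]-3*v
for nm,b in(('from plate',pl.mean(0)[:2]-47*v),('from rib crest',rib.mean(0)[:2]-38.5*v)): print(nm,b,'need tool x,y',(b-cen)@v,(b-cen)@u)
for P in(pl,rib,far): print(np.degrees(np.arctan2(*(P[1]-P[0])[[1,0]])))
```

```text
plate end [[454.9, 217.4, 8.0], [553.4, 224.5, 8.0]] 98.72697295977683
rib inner crest [[473.4, 207.4, 18.0], [537.0, 212.0, 18.0]] 63.736817431727175
far edge [[484.0, 200.4, 56.0], [531.3, 203.8, 56.0]] 47.36141952292785 circle [510.04489432 169.55588419  56.        ]
from plate [507.8596013  174.08506637] need tool x,y 7.685551769584458 -1.822759286632996
from rib crest [508.20996386 171.29714183] need tool x,y 4.879045131251858 -1.6923699613610128
4.154422450408799
4.1459027509151385
4.123672495287708
```

{"api": "drive_tool", "payload": {
  "moves": [
    [[0, 0, 0], [0.0028, -0.0018, 0.01], 0.04],
    [[0, 0, 0], [0, 0, 0.008], 0.04],
    [[0, 0, 0], [0, 0, 0], 0.04],
    [[0, 0, 0], [0, 0, 0], 0.04]
  ]
}}

```text
time: 11.95
eef_pos: [0.5075, 0.1724, 0.0081]
tcp_rot: [0.68, 0.733, -0.0, -0.0]
contact_force: [-0.4, 0.3, 0.3]
opening: 0.554
finger_force: 43.5
```

Run:
```python
from h import *
c=shot('wrist','w7.png');go([.507,.171,.1],np.radians(4.3))
i=cv2.resize(c['image'][90:330,130:400],(800,711),interpolation=cv2.INTER_CUBIC)[:600]
cv2.imwrite('pics/w7x.png',i[...,::-1])
g=cv2.cvtColor(c['image'],cv2.COLOR_RGB2GRAY)
for x in (200,265,318): print(x,g[120:210,x].tolist())
```

```text
tcp [0.5078 0.1724 0.0083] yawY 4.3 deg tilt [0.0002 0.    ] shift [-0.0013 -0.0008 -0.0917]
turn tool z -0.0000 q6 0.06
200 [229, 228, 230, 228, 230, 229, 228, 228, 229, 232, 231, 230, 229, 229, 230, 230, 230, 231, 230, 230, 229, 231, 230, 229, 228, 227, 226, 223, 224, 225, 222, 218, 215, 209, 176, 137, 104, 69, 39, 37, 47, 51, 48, 53, 49, 49, 52, 52, 53, 50, 50, 45, 54, 43, 48, 54, 58, 70, 75, 79, 87, 104, 117, 118, 119, 116, 116, 116, 119, 113, 101, 90, 82, 89, 95, 101, 102, 105, 99, 101, 102, 87, 85, 81, 60, 43, 43, 40, 44, 38]
265 [200, 207, 207, 209, 213, 214, 216, 219, 220, 220, 222, 219, 219, 218, 220, 218, 219, 218, 216, 216, 219, 217, 214, 179, 136, 129, 130, 126, 125, 128, 131, 129, 129, 127, 126, 128, 122, 88, 41, 34, 40, 49, 46, 54, 48, 47, 50, 55, 55, 50, 52, 55, 52, 53, 52, 55, 53, 66, 75, 76, 81, 98, 113, 115, 114, 117, 117, 113, 104, 100, 98, 99, 101, 90, 64, 49, 42, 44, 39, 44, 60, 64, 75, 77, 75, 71, 73, 74, 75, 71]
318 [222, 221, 219, 218, 218, 216, 212, 211, 214, 213, 210, 210, 207, 210, 206, 211, 213, 205, 176, 132, 120, 122, 117, 122, 123, 123, 122, 127, 125, 126, 127, 127, 127, 126, 125, 121, 112, 87, 50, 37, 43, 49, 52, 55, 53, 53, 48, 49, 54, 56, 51, 55, 51, 54, 53, 51, 61, 64, 73, 79, 84, 94, 105, 127, 161, 181, 186, 189, 182, 150, 112, 100, 93, 94, 77, 60, 51, 50, 52, 59, 51, 64, 71, 67, 73, 74, 70, 76, 80, 71]
```

Run:
```python
from h import *
c=dict(np.load('pics/w7.npz'));v=np.array([-.0749,.9972]);u=np.array([.9972,.0749])
f=lambda x,r,z:np.round((ray(c,[(x,r)],z)[0][:2]*1000)@np.c_[v,u],1)
print('plate top edge?',f(265,157.5,.008),'rib outer top',f(265,181.5,.015),'crest',f(265,187.5,.018),'rib inner z15',f(265,193.8,.015),'z8',f(265,193.8,.008))
print('return end',f(200,204,.018),f(200,204,.015),'block bottom front',f(265,200,.0215),f(265,200,.0205))
img=c['image'];hsv=cv2.cvtColor(img,cv2.COLOR_RGB2HSV);m=cv2.inRange(hsv,(20,90,40),(35,255,255))
for r in(201,203,205,216,225):
  x=np.where(m[r])[0];print(r,x.min(),x.max(),'bottom/top u',f(x.min()-.5,r,.0215 if r<210 else .038)[1],f(x.max()+.5,r,.0215 if r<210 else .038)[1])
g=cv2.cvtColor(img,cv2.COLOR_RGB2GRAY)
for r in(184,185,186): 
  d=np.diff(g[r].astype(int));L=180+np.argmax(np.abs(d[180:220]));Rr=300+np.argmax(np.abs(d[300:345]));print(r,L,Rr,f(L+1,r,.0165),f(Rr+1,r,.0165)); 
print(g[185,185:215].tolist(),g[185,315:345].tolist())
```

```text
plate top edge? [183.1 518.6] rib outer top [173.7 518.6] crest [171.8 518.6] rib inner z15 [167.8 518.6] z8 [165.4 518.6]
return end [164.  489.2] [162.9 488.6] block bottom front [167.1 518.6] [166.8 518.6]
201 212 318 bottom/top u 495.1 542.1
203 211 320 bottom/top u 494.6 543.1
205 210 321 bottom/top u 494.1 543.6
216 205 325 bottom/top u 494.7 542.5
225 205 325 bottom/top u 494.4 542.7
184 193 313 [173.  486.8] [172.9 540.5]
185 193 313 [172.5 486.7] [172.4 540.6]
186 193 326 [172.1 486.7] [172.  546.4]
[40, 52, 54, 53, 53, 47, 50, 57, 62, 98, 117, 118, 118, 118, 120, 116, 121, 119, 120, 122, 122, 120, 117, 121, 119, 118, 120, 122, 117, 121] [183, 185, 181, 181, 184, 183, 185, 183, 184, 185, 183, 164, 132, 115, 119, 117, 118, 119, 121, 118, 115, 115, 106, 80, 55, 50, 50, 51, 56, 54]
```

View pics/w7x.png

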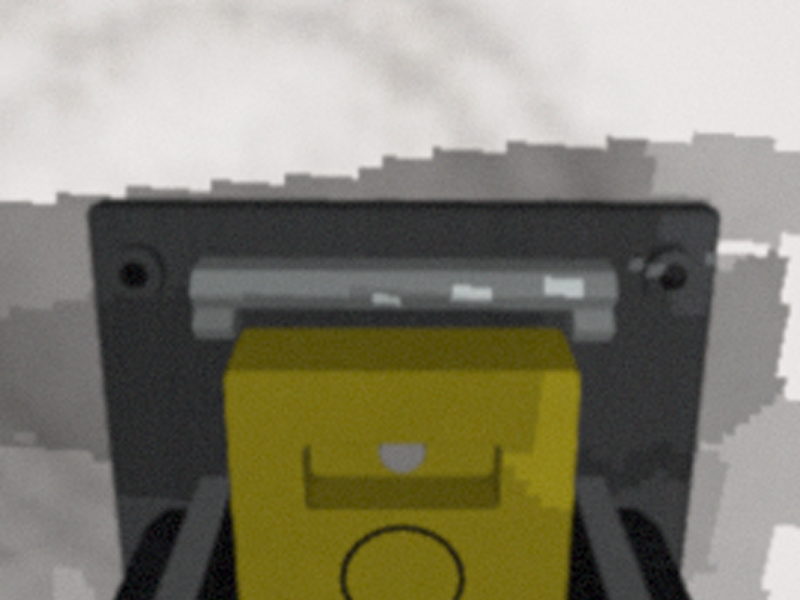

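In this view the gap from the block's front end to the end rib is about 1 mm, and the block sits centred between the returns. I'll shift it 1 mm back and lower it in.

{"api": "drive_tool", "payload": {
  "moves": [
    [[0, 0, 0], [-0.001, 0, 0.004], 0.04],
    [[0, 0, 0], [0, 0, 0.004], 0.04],
    [[0, 0, 0], [0, 0, 0.003], 0.04],
    [[0, 0, 0], [0, 0, 0], 0.04]
  ]
}}

```text
time: 12.5
eef_pos: [0.5073, 0.1713, -0.0032]
tcp_rot: [0.68, 0.733, -0.0, -0.0]
contact_force: [-0.4, 0.1, -0.1]
opening: 0.55
finger_force: 43.5
```

{"api": "drive_tool", "payload": {
  "moves": [
    [[0, 0, 0], [0, 0, 0.001], 0.04],
    [[0, 0, 0], [0, 0, 0.001], 0.04],
    [[0, 0, 0], [0, 0, 0], 0.04],
    [[0, 0, 0], [0, 0, 0], 0.04]
  ]
}}

```text
time: 13.0
eef_pos: [0.5077, 0.1713, -0.0047]
tcp_rot: [0.68, 0.733, 0.0, 0.0]
contact_force: [-0.1, 0.0, -0.7]
opening: 0.552
finger_force: 43.5
```

{"api": "drive_tool", "payload": {
  "moves": [
    [[0, 0, 0], [0, 0, 0.001], 0.04],
    [[0, 0, 0], [0, 0, 0], 0.04],
    [[0, 0, 0], [0, 0, 0], 0.04]
  ]
}}

```text
time: 13.38
eef_pos: [0.5079, 0.1714, -0.0055]
tcp_rot: [0.68, 0.733, 0.0, 0.0]
contact_force: [-0.3, 0.7, 2.9]
opening: 0.55
finger_force: 43.8
```

{"api": "drive_tool", "payload": {
  "moves": [
    [[0, 0, 0], [0, 0, 0], 0.062],
    [[0, 0, 0], [0, 0, 0], 0.062],
    [[0, 0, 0], [0, 0, 0], 0.062],
    [[0, 0, 0], [0, 0, 0], 0.062]
  ]
}}

```text
time: 13.88
eef_pos: [0.5076, 0.1713, -0.0059]
tcp_rot: [0.68, 0.733, -0.0, -0.0]
contact_force: [-0.2, -0.0, -0.9]
opening: 0.722
finger_force: 0.0
```

{"api": "drive_tool", "payload": {
  "moves": [
    [[0, 0, 0], [0, 0, -0.02], 0.062],
    [[0, 0, 0], [0, 0, -0.04], 0.062],
    [[0, 0, 0], [0, 0, -0.05], 0.062],
    [[0, 0, 0], [-0.04, 0, 0], 0.085],
    [[0, 0, 0], [-0.04, 0, 0], 0.085]
  ]
}}

```text
time: 14.5
eef_pos: [0.5143, 0.091, 0.1055]
tcp_rot: [0.68, 0.734, 0.001, 0.001]
contact_force: [-0.3, -1.4, 0.2]
opening: 0.995
finger_force: 0.0
```

Run:
```python
from h import *
c=shot('wrist','w8.png');go([.447,-.228,.1],np.radians(110))
for z in(.0245,.029,.034):
  for r in yellow(c,z,(20,90,40),(35,255,255),200): print(z,np.round(r[0][0]),np.round(r[0][1]),round(r[0][2]),np.round(r[1][0],1),np.round(r[1][1],1),round(r[1][2],1))
```

```text
tcp [0.5144 0.0871 0.1049] yawY 4.2 deg tilt [ 0.0016 -0.0029] shift [-0.3093 -0.0905  0.0057]
turn tool z 1.2957 q6 -0.10
0.0245 [263. 187.] [68. 76.] 90 [512.2  99.3] [54.6 51.6] 4.2
0.0245 [264.  82.] [109.  77.] 90 [507.8 170.7] [48.8 69.3] 4.3
0.029 [263. 187.] [68. 76.] 90 [512.1 100.7] [53.6 50.6] 4.2
0.029 [264.  82.] [109.  77.] 90 [507.8 170.8] [47.8 67.9] 4.3
0.034 [263. 187.] [68. 76.] 90 [512.  102.3] [52.4 49.5] 4.2
0.034 [264.  82.] [109.  77.] 90 [507.8 170.9] [46.8 66.5] 4.3
```

Block 70 touched at exactly the bay-floor height and lies square in its bay. Now for the short block.

{"api": "drive_tool", "payload": {
  "moves": [
    [[0, 0, 0], [-0.05, -0.015, 0], 0.085],
    [[0, 0, 0], [-0.05, -0.015, 0], 0.085],
    [[0, 0, 0], [-0.05, -0.015, 0], 0.085],
    [[0, 0, 0], [-0.05, -0.015, 0], 0.085],
    [[0, 0, 0], [-0.05, -0.015, 0], 0.085]
  ]
}}

```text
time: 15.18
eef_pos: [0.4571, -0.1648, 0.1044]
tcp_rot: [0.68, 0.733, 0.0, 0.0]
contact_force: [-0.2, 0.4, 0.0]
opening: 0.996
finger_force: 0.0
```

{"api": "drive_tool", "payload": {
  "moves": [
    [[0, 0, 0.18], [0, 0, 0], 0.085],
    [[0, 0, 0.18], [0, 0, 0], 0.085],
    [[0, 0, 0.18], [0, 0, 0], 0.085],
    [[0, 0, 0.18], [0, 0, 0], 0.085],
    [[0, 0, 0.18], [0, 0, 0], 0.085]
  ]
}}

```text
time: 15.8
eef_pos: [0.4575, -0.1632, 0.1041]
tcp_rot: [0.932, 0.361, -0.0, -0.0]
contact_force: [0.6, -0.2, 0.5]
opening: 0.997
finger_force: 0.0
```

{"api": "drive_tool", "payload": {
  "moves": [
    [[0, 0, 0.18], [0, 0, 0], 0.085],
    [[0, 0, 0.18], [0, 0, 0], 0.085],
    [[0, 0, 0], [0, 0, 0], 0.085]
  ]
}}

```text
time: 16.18
eef_pos: [0.4576, -0.1632, 0.1041]
tcp_rot: [0.981, 0.193, -0.0, -0.0]
contact_force: [0.0, -0.0, -1.5]
opening: 0.997
finger_force: 0.0
```

Run:
```python
from h import *
c=shot('wrist','w9.png')
for r in yellow(c,.0165,(20,90,40),(35,255,255),200): print(np.round(r[0][0]),np.round(r[0][1]),round(r[0][2]),np.round(r[1][0],1),np.round(r[1][1],1),round(r[1][2],1))
print(np.round(-c['R'].T@c['t'],3))
go([.446,-.227,-.013],np.radians(110.5))
```

```text
[336. 234.] [50. 63.] 90 [ 448.1 -226. ] [43.  49.1] 21.8
[ 0.535 -0.131  0.26 ]
tcp [ 0.4576 -0.1632  0.1042] yawY -67.7 deg tilt [-0.0001  0.0001] shift [-0.0349  0.0546  0.1172]
turn tool z 0.0311 q6 0.63
```

{"api": "drive_tool", "payload": {
  "moves": [
    [[0, 0, 0.015], [-0.0175, 0.0275, 0.02], 0.085],
    [[0, 0, 0], [-0.0175, 0.0275, 0.02], 0.085],
    [[0, 0, 0], [0, 0, 0.03], 0.085],
    [[0, 0, 0], [0, 0, 0.03], 0.085],
    [[0, 0, 0], [0, 0, 0], 0.085]
  ]
}}

```text
time: 16.85
eef_pos: [0.4434, -0.2259, 0.0019]
tcp_rot: [0.983, 0.185, -0.002, -0.002]
contact_force: [0.2, 0.3, 0.8]
opening: 0.999
finger_force: 0.0
```

{"api": "drive_tool", "payload": {
  "moves": [
    [[0, 0, 0], [0, 0, 0.01], 0.085],
    [[0, 0, 0], [0, 0, 0.006], 0.085],
    [[0, 0, 0], [0, 0, 0], 0.085],
    [[0, 0, 0], [0, 0, 0], 0.085]
  ]
}}

```text
time: 17.35
eef_pos: [0.4458, -0.2276, -0.0113]
tcp_rot: [0.983, 0.185, 0.0, 0.0]
contact_force: [-0.0, -0.3, -1.1]
opening: 0.993
finger_force: 0.0
```

{"api": "drive_tool", "payload": {
  "moves": [
    [[0, 0, 0], [0, 0, 0], 0.04],
    [[0, 0, 0], [0, 0, 0], 0.04],
    [[0, 0, 0], [0, 0, 0], 0.04],
    [[0, 0, 0], [0, 0, 0], 0.04],
    [[0, 0, 0], [0, 0, 0], 0.04]
  ]
}}

```text
time: 17.98
eef_pos: [0.4458, -0.2277, -0.0113]
tcp_rot: [0.983, 0.184, 0.0, 0.0]
contact_force: [0.5, 0.5, 3.5]
opening: 0.552
finger_force: 43.0
```

{"api": "drive_tool", "payload": {
  "moves": [
    [[0, 0, 0], [0, 0, -0.02], 0.04],
    [[0, 0, -0.18], [0, 0, -0.03], 0.04],
    [[0, 0, -0.18], [0, 0, -0.03], 0.04],
    [[0, 0, -0.18], [0, 0, -0.03], 0.04],
    [[0, 0, -0.18], [0, 0, 0], 0.04]
  ]
}}

```text
time: 18.6
eef_pos: [0.4467, -0.2284, 0.1007]
tcp_rot: [0.853, 0.521, 0.001, 0.002]
contact_force: [-0.0, -0.5, -1.1]
opening: 0.552
finger_force: 42.6
```

{"api": "drive_tool", "payload": {
  "moves": [
    [[0, 0, -0.18], [0, 0, 0], 0.04],
    [[0, 0, -0.18], [0, 0, 0], 0.04],
    [[0, 0, -0.18], [0, 0, 0], 0.04],
    [[0, 0, 0], [0, 0, 0], 0.04]
  ]
}}

```text
time: 19.1
eef_pos: [0.4449, -0.227, 0.0976]
tcp_rot: [0.686, 0.727, -0.0, -0.001]
contact_force: [0.5, -0.2, 0.7]
opening: 0.55
finger_force: 42.5
```

Run:
```python
from h import *
go([.521,-.035,.1],np.radians(4.3))
```

```text
tcp [ 0.4449 -0.227   0.0976] yawY 3.3 deg tilt [-0.0011  0.0009] shift [ 0.1873  0.0871 -0.0023]
turn tool z -0.0171 q6 -0.73
```

{"api": "drive_tool", "payload": {
  "moves": [
    [[0, 0, -0.017], [0.047, 0.0218, 0], 0.04],
    [[0, 0, 0], [0.047, 0.0218, 0], 0.04],
    [[0, 0, 0], [0.047, 0.0218, 0], 0.04],
    [[0, 0, 0], [0.047, 0.0218, 0], 0.04],
    [[0, 0, 0], [0, 0, 0], 0.04]
  ]
}}

```text
time: 19.73
eef_pos: [0.519, -0.0306, 0.0979]
tcp_rot: [0.679, 0.734, 0.0, -0.0]
contact_force: [0.1, -0.3, -0.2]
opening: 0.551
finger_force: 42.5
```

Run:
```python
from h import *
c=shot('wrist','w10.png');go([.517,.043,.1],np.radians(4.3));print(np.round(-c['R'].T@c['t'],3))
g=cv2.cvtColor(c['image'],cv2.COLOR_RGB2GRAY);hsv=cv2.cvtColor(c['image'],cv2.COLOR_RGB2HSV);m=cv2.inRange(hsv,(20,90,40),(35,255,255))
n,l,s,ce=cv2.connectedComponentsWithStats(m)
print([x.tolist() for x in s[1:] if x[4]>200])
i=np.zeros((384,512),np.uint8)
cv2.imwrite('pics/w10x.png',cv2.resize(c['image'],(800,600),interpolation=cv2.INTER_CUBIC)[...,::-1])
```

```text
tcp [ 0.5186 -0.0321  0.0978] yawY 4.5 deg tilt [-0.0009 -0.0001] shift [ 0.075   0.0043 -0.0022]
turn tool z 0.0028 q6 -0.33
[0.512 0.053 0.253]
[[227, 0, 90, 47, 3702], [208, 228, 115, 92, 8767]]
```

View pics/w10x.png

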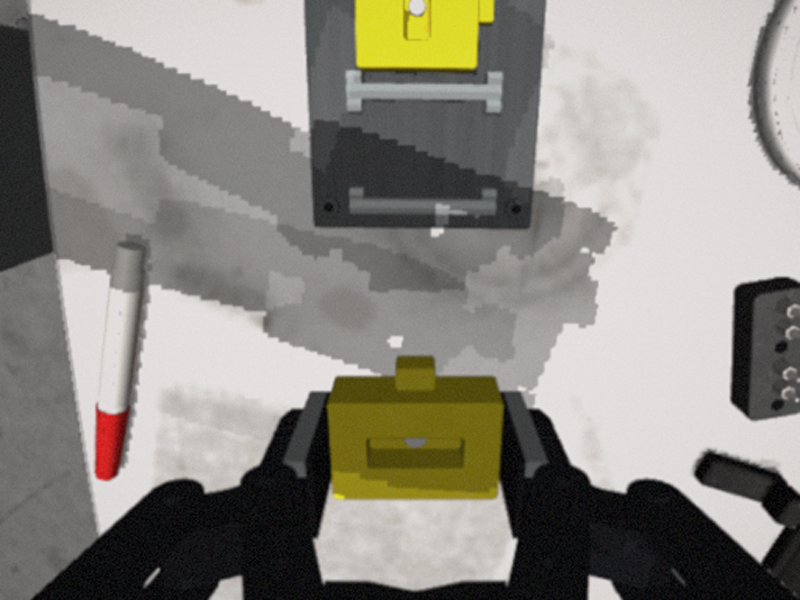

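The short block is held at (415,440) with its tab forward. The 38 bay lies between the return ends at rows 111 and 188.

Run:
```python
from h import *
c=dict(np.load('pics/w10.npz'));S=1.5625
g=cv2.cvtColor(c['image'],cv2.COLOR_RGB2GRAY)
print('col225 r236-268',g[236:268,225].tolist());print('r308-325',g[308:325,225].tolist());print('col 228 r40-75',g[40:75,228].tolist(),'r115-140',g[115:140,228].tolist())
v=np.array([-.0767,.997]);u=np.array([.997,.0767])
f=lambda x,r,z:(ray(c,[(x/S,r/S)],z)[0][:2]*1000)@np.c_[v,u]
a=[f(354,111,.018),f(494,111,.018),f(356,188,.018),f(490,188,.018)];print('bay38 v,u',np.round(np.mean(a,0),1),'len(32)',(a[0]+a[1]-a[2]-a[3])[0]/2,'u',np.round([x[1] for x in a],1))
e=[f(311,150,.008),f(539,150,.008)];print('plate mid u',np.mean(e,0)[1])
for r in(400,405,489,494,498): print(r,np.round(f(415,r,.1256),1))
print('u held',f(328,405,.1256)[1],f(503,405,.1256)[1]); p=me()[0][:2]*1000;print('tcp v,u',p@v,p@u)
```

```text
col225 r236-268 [225, 226, 227, 218, 166, 99, 66, 70, 66, 75, 68, 70, 72, 67, 67, 66, 71, 67, 69, 69, 72, 77, 89, 99, 97, 98, 98, 100, 95, 100, 97, 100]
r308-325 [128, 128, 127, 130, 128, 127, 129, 129, 126, 126, 134, 157, 189, 204, 205, 201, 202]
col 228 r40-75 [168, 153, 125, 89, 102, 151, 173, 172, 168, 153, 151, 150, 153, 162, 172, 172, 174, 169, 159, 154, 153, 153, 159, 166, 173, 175, 170, 160, 153, 154, 134, 100, 76, 79, 91] r115-140 [48, 48, 52, 56, 70, 88, 109, 112, 110, 107, 97, 84, 99, 107, 113, 114, 114, 103, 94, 93, 87, 77, 49, 47, 48]
bay38 v,u [  2.5 518.6] len(32) 31.72720808117749 u [489.6 547.8 489.5 547.5]
plate mid u 519.4600887001468
400 [-56.9 514.8]
405 [-58.4 514.8]
489 [-85.8 514.8]
494 [-87.6 514.8]
498 [-89.  514.8]
u held 491.35381099161407 538.556677654821
tcp v,u -71.80186638521339 514.5505869833066
```

{"api": "drive_tool", "payload": {
  "moves": [
    [[0, 0, 0.003], [0.0365, 0.002, 0], 0.04],
    [[0, 0, 0], [0.0365, 0.002, 0], 0.04],
    [[0, 0, 0], [0, 0, 0.04], 0.04],
    [[0, 0, 0], [0, 0, 0.035], 0.04],
    [[0, 0, 0], [0, 0, 0], 0.04]
  ]
}}

```text
time: 20.4
eef_pos: [0.514, 0.0388, 0.0202]
tcp_rot: [0.682, 0.732, -0.002, -0.003]
contact_force: [-0.1, -0.1, -0.1]
opening: 0.551
finger_force: 42.5
```

{"api": "drive_tool", "payload": {
  "moves": [
    [[0, 0, 0], [0, 0, 0.008], 0.04],
    [[0, 0, 0], [0, 0, 0], 0.04],
    [[0, 0, 0], [0, 0, 0], 0.04]
  ]
}}

```text
time: 20.78
eef_pos: [0.5181, 0.0393, 0.0164]
tcp_rot: [0.681, 0.733, 0.001, 0.001]
contact_force: [0.7, 0.2, -0.7]
opening: 0.549
finger_force: 42.5
```

Run:
```python
from h import *
c=shot('wrist','w11.png');p=me()[0]*1000;v=np.array([-.0767,.997]);u=np.array([.997,.0767]);print(p,p[:2]@v,p[:2]@u)
g=cv2.cvtColor(c['image'],cv2.COLOR_RGB2GRAY)
x=int(proj(c,[ .5115,.045,.018])[0][0]);print('proj rib',proj(c,np.r_[u*518.9+v*26.5,18]/1000),proj(c,np.r_[u*493+v*18.5,18]/1000))
f=lambda x,r,z:np.round((ray(c,[(x,r)],z)[0][:2]*1000)@np.c_[v,u],1)
for x in(200,225,300): print(x,g[165:262,x].tolist())
for r in(170,180,190,200,210,220):print(r,f(265,r,.018),f(265,r,.025))
```

```text
[517.99735618  39.35794653  16.27950166] -0.49052452453855533 519.4621186126599
proj rib [[264.26692731 203.78057846]] [[211.02388161 219.51581983]]
200 [49, 54, 53, 53, 54, 51, 52, 49, 56, 54, 53, 49, 55, 49, 42, 43, 46, 58, 70, 84, 82, 87, 97, 112, 111, 107, 109, 110, 106, 92, 90, 93, 103, 109, 109, 110, 107, 113, 111, 109, 97, 88, 88, 91, 103, 109, 109, 109, 108, 110, 97, 94, 85, 74, 52, 47, 52, 48, 49, 44, 47, 46, 52, 46, 47, 46, 49, 48, 43, 46, 45, 48, 45, 47, 45, 48, 47, 48, 48, 47, 50, 51, 62, 65, 65, 60, 64, 73, 73, 71, 77, 69, 71, 74, 75, 72, 73]
225 [131, 129, 127, 131, 130, 128, 130, 127, 126, 126, 128, 130, 129, 130, 128, 132, 132, 132, 130, 130, 130, 131, 123, 113, 104, 111, 103, 98, 86, 79, 79, 85, 99, 110, 111, 108, 109, 111, 107, 105, 100, 87, 89, 76, 63, 47, 48, 49, 47, 40, 46, 46, 45, 43, 43, 48, 51, 47, 45, 44, 42, 46, 44, 45, 44, 45, 49, 40, 44, 44, 48, 45, 48, 44, 51, 63, 77, 76, 81, 81, 74, 79, 79, 76, 81, 77, 79, 80, 79, 83, 78, 81, 86, 103, 110, 114, 111]
300 [133, 131, 133, 131, 133, 133, 136, 131, 134, 134, 135, 136, 133, 137, 139, 138, 137, 134, 135, 132, 135, 134, 132, 129, 129, 129, 130, 134, 108, 85, 81, 87, 104, 122, 128, 121, 115, 110, 110, 108, 100, 93, 87, 86, 67, 46, 48, 45, 49, 49, 45, 44, 41, 44, 43, 49, 46, 49, 48, 42, 44, 43, 45, 48, 43, 42, 49, 42, 44, 41, 40, 44, 51, 45, 49, 71, 73, 77, 81, 80, 81, 81, 78, 78, 80, 82, 78, 73, 78, 79, 77, 77, 89, 101, 110, 114, 113]
170 [ 43.1 519.3] [ 45.  519.3]
180 [ 38.3 519.3] [ 40.4 519.2]
190 [ 33.4 519.2] [ 35.7 519.2]
200 [ 28.4 519.2] [ 30.9 519.2]
210 [ 23.3 519.2] [ 26.1 519.2]
220 [ 18.1 519.2] [ 21.1 519.1]
```

{"api": "drive_tool", "payload": {
  "moves": [
    [[0, 0, 0], [0.0023, -0.0007, 0.004], 0.04],
    [[0, 0, 0], [0, 0, 0.004], 0.04],
    [[0, 0, 0], [0, 0, 0], 0.04],
    [[0, 0, 0], [0, 0, 0], 0.04]
  ]
}}

```text
time: 21.32
eef_pos: [0.5162, 0.0418, 0.0071]
tcp_rot: [0.68, 0.733, -0.0, -0.0]
contact_force: [0.9, -0.4, -0.4]
opening: 0.55
finger_force: 42.5
```

Run:
```python
from h import *
c=shot('wrist','w12.png');p=me()[0]*1000;v=np.array([-.0767,.997]);u=np.array([.997,.0767]);print(p,p[:2]@v,p[:2]@u)
g=cv2.cvtColor(c['image'],cv2.COLOR_RGB2GRAY)
f=lambda x,r,z:np.round((ray(c,[(x,r)],z)[0][:2]*1000)@np.c_[v,u],1)
for x in(202,225,300): print(x,g[180:250,x].tolist())
for r in(205,210,215,220,225,230):print(r,f(265,r,.015),f(265,r,.018),f(265,r,.0197))
```

```text
[516.36229713  41.79101609   7.22523681] 2.060654849561051 518.0185811757308
202 [79, 81, 70, 71, 73, 64, 68, 69, 67, 71, 62, 64, 61, 58, 74, 78, 81, 80, 83, 101, 103, 106, 103, 106, 111, 106, 97, 86, 90, 97, 108, 111, 110, 110, 109, 106, 109, 105, 93, 89, 89, 96, 107, 112, 112, 111, 107, 109, 100, 93, 86, 69, 50, 44, 46, 50, 50, 43, 46, 47, 47, 47, 46, 47, 46, 47, 47, 47, 50, 51]
225 [132, 132, 127, 127, 129, 131, 127, 130, 133, 130, 127, 119, 110, 105, 110, 109, 113, 110, 111, 108, 109, 110, 109, 107, 107, 90, 88, 83, 81, 98, 109, 109, 109, 111, 112, 113, 109, 105, 98, 90, 86, 71, 57, 50, 41, 44, 43, 46, 46, 46, 44, 43, 43, 48, 45, 46, 49, 45, 50, 47, 66, 74, 78, 76, 82, 75, 78, 77, 80, 79]
300 [131, 134, 130, 137, 131, 136, 130, 131, 134, 133, 130, 135, 135, 134, 133, 133, 130, 134, 133, 131, 132, 130, 128, 129, 126, 116, 94, 81, 80, 90, 100, 105, 108, 111, 108, 110, 111, 108, 100, 93, 86, 81, 63, 49, 51, 47, 46, 47, 43, 44, 46, 40, 47, 47, 45, 50, 45, 42, 46, 45, 70, 76, 76, 76, 80, 78, 77, 76, 78, 81]
205 [ 30.9 517.6] [ 32.1 517.6] [ 32.7 517.6]
210 [ 28.5 517.5] [ 29.6 517.5] [ 30.3 517.5]
215 [ 26.  517.5] [ 27.2 517.5] [ 27.9 517.5]
220 [ 23.5 517.5] [ 24.7 517.5] [ 25.5 517.5]
225 [ 20.9 517.5] [ 22.3 517.5] [ 23.  517.5]
230 [ 18.4 517.5] [ 19.7 517.5] [ 20.5 517.5]
```

{"api": "drive_tool", "payload": {
  "moves": [
    [[0, 0, 0], [0, 0.0003, 0.004], 0.04],
    [[0, 0, 0], [0, 0, 0.004], 0.04],
    [[0, 0, 0], [0, 0, 0], 0.04],
    [[0, 0, 0], [0, 0, 0], 0.04]
  ]
}}

```text
time: 21.88
eef_pos: [0.5166, 0.0418, -0.0009]
tcp_rot: [0.68, 0.733, -0.0, -0.0]
contact_force: [-0.2, -0.6, -1.1]
opening: 0.553
finger_force: 42.5
```

{"api": "drive_tool", "payload": {
  "moves": [
    [[0, 0, 0], [0, 0, 0.0015], 0.04],
    [[0, 0, 0], [0, 0, 0.001], 0.04],
    [[0, 0, 0], [0, 0, 0], 0.04],
    [[0, 0, 0], [0, 0, 0], 0.04]
  ]
}}

```text
time: 22.38
eef_pos: [0.5166, 0.0418, -0.0033]
tcp_rot: [0.68, 0.733, -0.0, 0.0]
contact_force: [0.3, -0.0, 0.1]
opening: 0.547
finger_force: 42.6
```

{"api": "drive_tool", "payload": {
  "moves": [
    [[0, 0, 0], [0, 0, 0.001], 0.04],
    [[0, 0, 0], [0, 0, 0], 0.04],
    [[0, 0, 0], [0, 0, 0], 0.04]
  ]
}}

```text
time: 22.75
eef_pos: [0.5167, 0.0418, -0.0033]
tcp_rot: [0.68, 0.733, -0.0, -0.0]
contact_force: [-3.9, 0.2, 7.1]
opening: 0.551
finger_force: 43.3
```

{"api": "drive_tool", "payload": {
  "moves": [
    [[0, 0, 0], [0, 0, 0], 0.062],
    [[0, 0, 0], [0, 0, 0], 0.062],
    [[0, 0, 0], [0, 0, 0], 0.062],
    [[0, 0, 0], [0, 0, 0], 0.062]
  ]
}}

```text
time: 23.25
eef_pos: [0.5165, 0.0418, -0.0044]
tcp_rot: [0.68, 0.733, -0.0, -0.0]
contact_force: [-0.1, -0.0, 0.2]
opening: 0.724
finger_force: 0.0
```

{"api": "drive_tool", "payload": {
  "moves": [
    [[0, 0, 0], [0, 0, -0.02], 0.062],
    [[0, 0, 0], [0, 0, -0.05], 0.062],
    [[0, 0, 0], [0, 0, -0.06], 0.062],
    [[0, 0, 0], [0, 0, -0.06], 0.085],
    [[0, 0, 0], [0, 0, 0], 0.085]
  ]
}}

```text
time: 23.88
eef_pos: [0.5205, 0.0415, 0.1925]
tcp_rot: [0.68, 0.733, 0.004, 0.005]
contact_force: [0.7, 0.1, -0.4]
opening: 0.993
finger_force: 0.0
```

Run:
```python
from h import *
c=shot('wrist','w13.png');go([.40,.28,.2],np.radians(0));print(np.round(-c['R'].T@c['t'],3))
for r in yellow(c,.0245,(20,90,40),(35,255,255),200): print(np.round(r[0][0]),np.round(r[0][1]),round(r[0][2]),np.round(r[1][0],1),np.round(r[1][1],1),round(r[1][2],1))
g=cv2.cvtColor(c['image'],cv2.COLOR_RGB2GRAY)
cs,_=[],0
cc=cv2.HoughCircles(cv2.medianBlur(g,3),cv2.HOUGH_GRADIENT,1,40,param1=120,param2=18,minRadius=8,maxRadius=25)
if cc is not None: print(cc[0][:6].round(1).tolist())
```

```text
tcp [0.5184 0.0417 0.1889] yawY 4.2 deg tilt [ 0.0066 -0.0008] shift [ 0.2464 -0.1003 -0.012 ]
turn tool z 0.0741 q6 -0.19
[0.512 0.126 0.348]
[259. 166.] [41. 50.] 90 [516.3  43.9] [48.5 40.6] 5.2
[259. 108.] [54. 60.] 90 [512.7  97.8] [55.2 48.7] 4.1
[260.  34.] [67. 57.] 90 [508.8 161.1] [48.9 54.3] 4.3
[[259.5, 17.5, 10.600000381469727]]
```

Both blocks are on the bay floors. Next I'll move to look down on the gauge.

{"api": "drive_tool", "payload": {
  "moves": [
    [[0, 0, 0], [0.0557, -0.0143, -0.0075], 0.085],
    [[0, 0, 0], [0.0557, -0.0143, -0.0075], 0.085],
    [[0, 0, 0], [0.0557, -0.0143, -0.0075], 0.085],
    [[0, 0, 0], [0.0557, -0.0143, -0.0075], 0.085],
    [[0, 0, 0], [0, 0, 0], 0.085]
  ]
}}

```text
time: 24.55
eef_pos: [0.4408, 0.2625, 0.2141]
tcp_rot: [0.678, 0.735, -0.001, -0.001]
contact_force: [0.6, -0.5, 0.2]
opening: 1.0
finger_force: 0.0
```

Run:
```python
from h import *
c=shot('wrist','w14.png');print(me()[0],np.round(-c['R'].T@c['t'],3))
im=c['image'];hsv=cv2.cvtColor(im,cv2.COLOR_RGB2HSV)
print('expected px of stand',proj(c,[.44,.345,.032]),proj(c,[.44,.345,.139]))
wood=cv2.inRange(hsv,(8,50,80),(25,170,255))
n,l,s,ce=cv2.connectedComponentsWithStats(wood);print('wood',[(x.tolist(),q.round().tolist()) for x,q in zip(s[1:],ce[1:]) if x[4]>200])
dark=cv2.inRange(im,(0,0,0),(55,55,55))
n,l,s,ce=cv2.connectedComponentsWithStats(dark);print('dark',[(x.tolist(),q.round().tolist()) for x,q in zip(s[1:],ce[1:]) if x[4]>150])
# ascii map around
p=proj(c,[.44,.345,.08])[0].astype(int)
g=cv2.cvtColor(im,cv2.COLOR_RGB2GRAY)[max(p[1]-80,0):p[1]+80:3,max(p[0]-90,0):p[0]+90:2]
W=wood[max(p[1]-80,0):p[1]+80:3,max(p[0]-90,0):p[0]+90:2];print('origin',max(p[0]-90,0),max(p[1]-80,0))
for a,b in zip(g,W): print(''.join('w' if y else ' .:-=+*#%@'[9-int(x)*10//256] for x,y in zip(a,b)))
```

```text
[0.44147925 0.2608328  0.21378486] [0.434 0.347 0.37 ]
expected px of stand [[271.85540611  79.94128442]] [[274.70736216  81.04084765]]
wood [([490, 0, 22, 62, 1318], [500.0, 29.0]), ([435, 3, 20, 32, 378], [443.0, 19.0]), ([287, 28, 30, 75, 948], [304.0, 67.0]), ([235, 38, 42, 75, 1414], [252.0, 73.0])]
dark [([376, 0, 26, 86, 857], [389.0, 33.0]), ([260, 44, 42, 50, 1854], [281.0, 68.0]), ([0, 118, 174, 266, 31148], [91.0, 258.0]), ([418, 172, 94, 68, 2608], [465.0, 205.0]), ([359, 263, 153, 121, 10013], [429.0, 344.0]), ([201, 373, 129, 11, 1102], [265.0, 379.0])]
origin 182 0
.........................................:::::......................................-%%%%%
....................................................................................-%%%%%
....................................................................................:%%%%%
...................................................................................::%%%%%
....................................................................................:#%%%%
..........................................................
[... 3700 characters left out ...]
-----------:::.....------------------------------------........
.........-------------------==-=====..........:-----------------------------------:.......
.........------------=--===========-...::::...------------------------------------:.......
.........-------==-=================-.------------------------------=--------------.......
.........--==========================----------------------------------------------.-::---
..:-::-==============================-----------------------------==----------------------
----================================---------------------=====-==-==----------------------
=================+*++=================-----=-==---====--=============---------------------
```

Run:
```python
from h import *
c=dict(np.load('pics/w14.npz'));im=c['image']
dark=cv2.inRange(im,(0,0,0),(60,60,60));n,l,s,ce=cv2.connectedComponentsWithStats(dark)
k=cv2.findContours((l==l[68,281]).astype(np.uint8),0,1)[0][0]
for z in(.139,.12):
  r=cv2.minAreaRect((ray(c,k.reshape(-1,2),z)[:,:2]*1000).astype(np.float32));print(z,np.round(r[0],1),np.round(r[1],1),round(r[2],1))
P=[(235+x,y) for x,y in[(0,0)]]
hsv=cv2.cvtColor(im,cv2.COLOR_RGB2HSV);sat=hsv[...,1]
obj=((im.max(2)<150)|(sat>60)).astype(np.uint8)*255
gray=((sat<60)&(im.max(2)<150)).astype(np.uint8);gray=cv2.morphologyEx(gray,cv2.MORPH_OPEN,np.ones((3,3)));gray[:25]=0;gray[112:]=0;gray[:,:225]=0;gray[:,325:]=0
k2=max(cv2.findContours(gray,0,1)[0],key=cv2.contourArea);r=cv2.minAreaRect((ray(c,k2.reshape(-1,2),.098)[:,:2]*1000).astype(np.float32));print('housing',np.round(r[0],1),np.round(r[1],1),round(r[2],1),cv2.boundingRect(k2))
w=cv2.inRange(hsv,(8,50,80),(25,170,255))|(gray*255);w[:25]=0;w[120:]=0;w[:,:225]=0;w[:,330:]=0
k3=max(cv2.findContours(w,0,1)[0],key=cv2.contourArea);r=cv2.minAreaRect((ray(c,k3.reshape(-1,2),.032)[:,:2]*1000).astype(np.float32));print('stand',np.round(r[0],1),np.round(r[1],1),round(r[2],1))
# second view for triangulation: scene
```

```text
0.139 [443.1 352.9] [25.3 29.2] 9.1
0.12 [443.8 353.4] [27.4 31.6] 9.1
housing [443.2 359.1] [26.8 41. ] 11.8 (259, 32, 41, 59)
stand [443.3 354. ] [64.4 67.7] 17.1
```

{"api": "drive_tool", "payload": {
  "moves": [
    [[0, 0, 0], [0.046, 0.0042, 0], 0.085],
    [[0, 0, 0], [0.046, 0.0042, 0], 0.085],
    [[0, 0, -0.085], [0, 0, 0], 0.07],
    [[0, 0, 0], [0, 0, 0.03], 0.07],
    [[0, 0, 0], [0, 0, 0], 0.07]
  ]
}}

```text
time: 25.22
eef_pos: [0.4431, 0.3497, 0.1813]
tcp_rot: [0.649, 0.76, -0.004, -0.001]
contact_force: [-0.7, 0.6, -0.6]
opening: 0.817
finger_force: 0.0
```

Run:
```python
from h import *
go([.443,.353,.088],np.radians(9.1))
c=shot('wrist','w15.png')
P=ctrl.get_state();print(P['contact_force'])
im=c['image'];print('handle px',proj(c,[.443,.353,.139]))
g=cv2.cvtColor(im,cv2.COLOR_RGB2GRAY)[180:384:5,170:360:3]
for a in g: print(''.join(' .:-=+*#%@'[9-int(x)*10//256] for x in a))
```

```text
tcp [0.4431 0.3497 0.1813] yawY 9.0 deg tilt [-0.0077 -0.0045] shift [0.0036 0.0012 0.0933]
turn tool z -0.0018 q6 0.33
[0.40712943 0.07401232 0.97225731]
handle px [[266.90457116 214.75834191]]
----------------------====*%@@@@@@@@@@@*+====---::---------=#%%%
-----=----------------====#@@@@@@@@@@@@#+===+=--:------------+%%
----------------------===+%@@@@@@@@@@@@@+==++=--:::-----------=#
-----------------------===@@@@@@@@@@@@@@++==+=-----:--:--------.
::---------------------===@@@@@@%@@@@@@%==-----::::---:----:::-:
-::::::::--------------===@@@@@@@@@@@@@#.--::::-:::::--:---:----
-:::::::::----------------@@@@@@@@@@@@@# :-:::--:::-::::::--:---
-::::-:::-:---------------@@@@@@@@@@@%@# .:-:--::--::::::::::.  
--:::::-:::---------------@@@@@@@@@@@@@#:-::----::::-:-:..      
--:::::-::-:=-------------%@@@@@@@@@@@@*:-:::--::..             
---:::::::--:-------------%@@@@@@@@@@@@*---:..                  
----:::::::::---------------==========:.                        
----::::::-+==----------=-======--                              
-----:::-+=-+*=---..-=--==-:..                              
[... 1059 characters left out ...]
              +*******:...::...:....-+++++-    :@@
@@:                         +++*+++*.....-..:-....++++++.     *@
@#                          *++*+*+*...**+++=-+...++++++      :@
@:                         .*++***#+...---=+++=..:+++++:       +
@*                         .*++*+.:-.............=+++++.   .  .%
@@-  .       .        .    -****=.-==-:::::.....::-+++=      .%@
@@@:    ..              .  =*+*++*####*##*###*#*+:=+++:  .   *@@
@@@@. .    .     .    ..   +*+*+**...:---=++****++*+++.  .. +@@@
@@@@%..... . ..........    **+***+.............******= . ..-@@@@
@@@@@* . .  .@@@@@@@@@@@@%##*****=.:=*#@@@@@@@@@@@@%*:.....@@@@@
@@@@@@= .. .+@@@@@@@@@@@@@@@@@@@@@@@@@@@@@%@@@@@@@@@*.....%@@@@@
```

{"api": "drive_tool", "payload": {
  "moves": [
    [[0, 0, 0], [0.003, 0.001, 0.02], 0.07],
    [[0, 0, 0], [0, 0, 0.02], 0.07],
    [[0, 0, 0], [0, 0, 0.02], 0.07],
    [[0, 0, 0], [0, 0, 0], 0.07]
  ]
}}

```text
time: 25.78
eef_pos: [0.4435, 0.3543, 0.1227]
tcp_rot: [0.649, 0.761, -0.003, -0.001]
contact_force: [-0.9, -0.4, -0.4]
opening: 0.822
finger_force: 0.0
```

{"api": "drive_tool", "payload": {
  "moves": [
    [[0, 0, 0], [0, 0, 0.015], 0.07],
    [[0, 0, 0], [0, 0, 0.015], 0.07],
    [[0, 0, 0], [0, 0, 0], 0.07],
    [[0, 0, 0], [0, 0, 0], 0.07]
  ]
}}

```text
time: 26.28
eef_pos: [0.4454, 0.3554, 0.0959]
tcp_rot: [0.649, 0.761, 0.0, 0.0]
contact_force: [0.3, 0.5, 0.3]
opening: 0.82
finger_force: 0.0
```

{"api": "drive_tool", "payload": {
  "moves": [
    [[0, 0, 0], [0, 0, 0], 0.015],
    [[0, 0, 0], [0, 0, 0], 0.015],
    [[0, 0, 0], [0, 0, 0], 0.015],
    [[0, 0, 0], [0, 0, 0], 0.015],
    [[0, 0, 0], [0, 0, 0], 0.015]
  ],
  "grip_force": 60
}}

```text
time: 26.9
eef_pos: [0.4453, 0.3554, 0.0963]
tcp_rot: [0.649, 0.761, 0.0, 0.0]
contact_force: [-1.1, -0.6, 4.3]
opening: 0.299
finger_force: 59.2
```

Run:
```python
from h import *
go([.443,.353,.088],np.radians(9.1));s=ctrl.get_state();print(s['opening']*85.4,s['finger_force'],s['contact_force'],s['wrist_torque'])
```

```text
tcp [0.4453 0.3554 0.0963] yawY 9.1 deg tilt [0.0004 0.0003] shift [-0.002  -0.0027  0.0083]
turn tool z 0.0002 q6 0.34
25.51822809928666 59.16347622871399 [-1.07566358 -0.56898904  4.26289035] [-0.08497343  0.2421969  -0.02077358]
```

The gauge is gripped, at 25.5 mm on the 26 mm handle. I'll lift it straight up.

{"api": "drive_tool", "payload": {
  "moves": [
    [[0, 0, 0], [0, 0, -0.01], 0.015],
    [[0, 0, 0], [0, 0, -0.015], 0.015],
    [[0, 0, 0], [0, 0, -0.025], 0.015],
    [[0, 0, 0], [0, 0, -0.03], 0.015],
    [[0, 0, 0], [0, 0, 0], 0.015]
  ]
}}

```text
time: 27.52
eef_pos: [0.4471, 0.3563, 0.1795]
tcp_rot: [0.649, 0.761, 0.004, 0.001]
contact_force: [-0.1, -0.1, -1.5]
opening: 0.297
finger_force: 59.3
```

Run:
```python
from h import *
c=shot('wrist','w16.png');p,R=me();s=ctrl.get_state();print(p,s['contact_force'],s['wrist_torque'],s['opening'])
im=c['image'];q=proj(c,p+np.array([0,0,.0427]))[0];print(q)
x0,y0=150,120
g=cv2.cvtColor(im,cv2.COLOR_RGB2GRAY)[y0:384:5,x0:390:3]
for i,a in enumerate(g): print('%3d'%(y0+5*i),''.join(' .:-=+*#%@'[9-int(x)*10//256] for x in a))
go([.5077,.1713,.1],np.radians(4.3))
```

```text
[0.44592734 0.35563271 0.1771907 ] [-0.12095966 -0.40619676 -2.79298394] [-0.01957111  0.01199104 -0.01434361] 0.2928295628281276
[263.62212378 302.25138264]
120 ===:                                         -================-.#%%#++++++++%%+-
125 ===:                                   . -===============--::  .%%%#++++++++%%+-
130 ===.                                 --===========--:-::------: %%%#+++--+++%%+-
135 ===                              .--====++**##*::-::-:-:-------.%%%#++++=+++%%+-
140 ===                        ..=+***######***++++-:::----:-:------#%%#++++++++%%+-
145 ===                     *#####**+++++++++++=+++=:::---:---:-----#%%#+++#*+++%%=-
150 %%:                ..==+=*++**+*+++++++++++++===:--:::-::::-----#%%#++*%%%%%#%=:
155 %%:            .:==-----+**+*+***++++++++++++===-::---::::::----#%%#+++%%%%%#%=:
160 %#:         :-===-------++**++++==:::=+=+++++-==:::-::::-::-----#%%#++*%%%%%#%=-
165 %#.         ------------======..=---=**+++++=-==-::::::::::----=#%%#+++%%%%%#%=:
170 %#.          :-----------========+=====-++++--==-::::::::::----=#%%#+++%%%%%#%=:
175 %*.
[... 2982 characters left out ...]
@@@@@@%@@@@@@@@=      =++++***...+***##*#.*@@@@@@@@@@@@@%@@@%%%@%@%@@%
355 @@@%%%@@@@@@@@@@@@@%@@@@@+      +++*+:.*............#@@@@@@@@@@@@@@@@@@@@@@@%@@@
360 %%@%@%@@@@@@@@@%@@@@@@@@@*      +++++........:.....:#@@@@@@@@@@@@@@@%@@@@%@@%@@@
365 %%%@%@%@%@@@@@@@@@@@@@@@@*      *++++++#**##**#####*%@@@@@@@@@@@@@@@@%%@@%@@@@@@
370 @@@@@@@*:@@@@@@@@@@@@@@@@* .   .++**+*++++++**#***#*@@@@@@@@@@@@@@@@@.#@@@@@%@%@
375 @@@@@@+ +@@@@@@@@@@@@@@@@@@@@@@@@%#***....:=*%@@@@@@@@@@@@%@@@@@@@@@@= +@@@@@@@@
380 @@@@%.  %@@@@@@@%@@@@@@@@@@@@@@@@@@@@@@@@@@@@@@@@@@@@@@@@@@@@@@@@@@@@*  :%@@@@@%
tcp [0.4459 0.3556 0.1772] yawY 9.1 deg tilt [0.003  0.0016] shift [-0.1919  0.0316  0.0771]
turn tool z 0.0839 q6 0.34
```

Run:
```python
from h import *
c=dict(np.load('pics/w16.npz'));p,R=me();g=cv2.cvtColor(c['image'],cv2.COLOR_RGB2GRAY)
print('row331',g[331,225:305].tolist());print('col265',g[322:342,265].tolist());print('col260 front',g[236:262:1,265].tolist())
for z in(.215,.22,.225):
  a=(ray(c,[(233,332),(296,332),(265,333),(233,244),(296,244)],z)-p)@R*1000
  print(z,np.round(a[:,:2],1).tolist(),'w',np.linalg.norm(a[0]-a[1]))
# mark in earlier view(s)
for f in('w8','w13'):
  d=dict(np.load(f'pics/{f}.npz'));gg=cv2.cvtColor(d['image'],cv2.COLOR_RGB2GRAY)
  q=proj(d,[.5077,.173,.0245])[0].astype(int);cc=cv2.HoughCircles(cv2.resize(gg[max(q[1]-40,0):q[1]+40,q[0]-40:q[0]+40],None,fx=4,fy=4,interpolation=cv2.INTER_CUBIC),cv2.HOUGH_GRADIENT,1,30,param1=100,param2=20,minRadius=30,maxRadius=75)
  if cc is not None:
    for x,y,r in cc[0][:4]: print(f,q,r/4,ray(d,[(x/4-.375+q[0]-40,y/4-.375+max(q[1]-40,0))],.0245)*1000)
```

```text
row331 [14, 1, 9, 18, 22, 22, 20, 24, 108, 198, 203, 176, 142, 82, 27, 7, 14, 2, 11, 14, 13, 13, 10, 19, 13, 11, 18, 21, 24, 7, 15, 2, 14, 20, 6, 9, 4, 20, 14, 19, 9, 10, 25, 17, 3, 14, 13, 2, 15, 8, 19, 12, 7, 10, 14, 12, 17, 14, 16, 21, 8, 9, 13, 27, 2, 13, 9, 52, 108, 163, 189, 202, 166, 87, 22, 21, 21, 26, 15, 18]
col265 [18, 18, 13, 16, 6, 23, 5, 6, 13, 9, 0, 0, 11, 25, 64, 99, 109, 106, 105, 110]
col260 front [91, 84, 85, 83, 72, 43, 10, 26, 17, 17, 15, 15, 8, 19, 1, 5, 17, 14, 1, 15, 17, 10, 14, 15, 18, 16]
0.215 [[-18.9, -13.1], [-19.1, 14.1], [-19.5, 0.7], [23.5, -11.7], [23.4, 12.8]] w 27.24410310373266
0.22 [[-14.6, -12.6], [-14.8, 13.5], [-15.2, 0.7], [26.1, -11.2], [25.9, 12.3]] w 26.110475562883725
0.225 [[-10.3, -12.0], [-10.5, 12.9], [-10.8, 0.6], [28.6, -10.7], [28.5, 11.8]] w 24.97684802203484
w8 [264  81] 14.025 [[507.57420669 173.01947013  24.5       ]]
w13 [259  19] 10.4 [[508.10821937 172.29207269  24.5       ]]
```

{"api": "drive_tool", "payload": {
  "moves": [
    [[0, 0, 0], [-0.0377, 0.0063, 0], 0.015],
    [[0, 0, 0], [-0.0377, 0.0063, 0], 0.015],
    [[0, 0, 0], [-0.0377, 0.0063, 0], 0.015],
    [[0, 0, 0], [-0.0377, 0.0063, 0], 0.015],
    [[0, 0, 0], [-0.0377, 0.0063, 0], 0.015]
  ]
}}

```text
time: 28.2
eef_pos: [0.5052, 0.1727, 0.1736]
tcp_rot: [0.649, 0.761, -0.001, -0.001]
contact_force: [0.7, -0.1, -2.7]
opening: 0.297
finger_force: 59.1
```

{"api": "drive_tool", "payload": {
  "moves": [
    [[0, 0, 0], [0, 0, 0.02], 0.015],
    [[0, 0, 0], [0, 0, 0.02], 0.015],
    [[0, 0, 0], [0, 0, 0], 0.015],
    [[0, 0, 0], [0, 0, 0], 0.015]
  ]
}}

```text
time: 28.7
eef_pos: [0.506, 0.1742, 0.1355]
tcp_rot: [0.649, 0.761, -0.0, -0.0]
contact_force: [-0.9, 1.0, -1.2]
opening: 0.295
finger_force: 59.0
```

Run:
```python
from h import *
go([.507,.1744,.1113],np.radians(9.1));s=ctrl.get_state();print(s['contact_force'],s['wrist_torque'])
c=shot('scene','s1.png');im=c['image'];q=proj(c,[.5076,.173,.0245])[0];print('mark px',q,'foot expected',proj(c,[.5076,.173,me()[0][2]-.0843]))
y,x=int(q[1]),int(q[0]);I=cv2.resize(im[y-50:y+20,x-40:x+40],None,fx=1.5,fy=.8,interpolation=cv2.INTER_AREA)
h=cv2.cvtColor(I,cv2.COLOR_RGB2HSV);g=cv2.cvtColor(I,cv2.COLOR_RGB2GRAY)
for a,b in zip(g,h): print(''.join('y' if 20<=e[0]<=35 and e[1]>110 else ' .:-=+*#%@'[9-int(d)*10//256] for d,e in zip(a,b)))
```

```text
tcp [0.506  0.1742 0.1355] yawY 9.1 deg tilt [-0.0006 -0.0001] shift [0.     0.0011 0.0242]
turn tool z 0.0004 q6 -0.02
[-0.87237781  1.03333208 -1.19004295] [ 0.01415462 -0.01281162 -0.01567362]
mark px [193.37039067 173.10976177] foot expected [[192.40287552 168.06031867]]
******************************#%@@@@@@@@@@@@@@@@@@@@@@@@@@@@@@@@@@@@%=-::--=*%%%%#####***########***##%%%@@%@%%%%%###**+
*****#***********++++++++++****#%@@@@@@@@@@@@@@@@@@@@@@@@@@@@@@@@@@@%=-:---+*%%%##%%%%###*****######%%%%%@@@%%%%%#***+=-
**####***+**********+++++++****##@@@@@@@@@@@@@@@@@@@@@@@@@@@@@@@@@@%%=-::--+*#%######%%%%%%####****##%%%%@@@@%%##**+=-::
######*****+************+++***###%%@@@@@@@@@@@@@@@@@@@@@@@@@@@@@@@@%*-:::::-==**######%###%%%%%%####%%%%%@%%%##***=-::::
*****+****************************%@@@@@@@@@@@@@@@@@@@@@@@@@@%%%@@@#+-:::::::::---=+***########%%%%%%@%%@%%#**+--:::::::
#***+++****+++***********##******#%@@@@@@@@@@@@@@@@@@@@@@@@@#*+*#@%*=:::::::::::::::---=+**#####%%%%%%%%##**+=-:::::::::
%%%#*******************####******#%@@@@@@@@@@@@@@@@@@@@@@@@@**+*#@%*=::::::::::::::::::::-==++**##
[... 5251 characters left out ...]
-----=+*****++***********##%%%%%%%%%%%%%%####yyyyyyyyyyyyyyyyyyyyyyy**+===yyyyyyyyyyy*###***+==
::::::=+*###+-:::::::::::----=*****++***************###%%%%%%%%%%%%%%%%yyyyyyyyyyyyyyyyyyyy#*==-yyyyyyyyyyyyyyy*****###*
::::::=+*###+-::::::::::---=+***+++*********************#%%%%%%%%%%%%%%%###yyyyyyyyyyyyyy#+==-yyyyyyyyyyyyyyyyy#+===+###
::::::=+*###=-::::::::::==+++++++++************************#%%%%%%%%%%%#######yyyyyyyyy*++==yyyyyyyyyyyyyyyyyyy*+=++*###
::::::=*#%##+-:::::::-==++++++++++********++++*****************#%%%%%############y**++==++yyyyyyyyyyyyyyyyyyy*+=++*#####
::::::-+*###=-::::--==+++++++++++******++++++*********+++++++++***##%#############**==-=+*yyyyyyyyyyyyyyyyy*===**####%#*
```

{"api": "drive_tool", "payload": {
  "moves": [
    [[0, 0, 0], [0, 0.001, 0.01], 0.015],
    [[0, 0, 0], [0, 0, 0.01], 0.015],
    [[0, 0, 0], [0, 0, 0.002], 0.015],
    [[0, 0, 0], [0, 0, 0], 0.015],
    [[0, 0, 0], [0, 0, 0], 0.015]
  ]
}}

```text
time: 29.38
eef_pos: [0.5074, 0.1743, 0.114]
tcp_rot: [0.649, 0.761, 0.0, 0.0]
contact_force: [0.0, 0.1, -1.4]
opening: 0.296
finger_force: 59.1
```

Run:
```python
from h import *
go([.507,.1744,.1088],np.radians(9.1));s=ctrl.get_state();print(s['contact_force'])
```

```text
tcp [0.5074 0.1743 0.114 ] yawY 9.1 deg tilt [0.0006 0.0001] shift [ 0.0001 -0.0003  0.0052]
turn tool z 0.0002 q6 -0.02
[ 0.02694152  0.06233055 -1.362982  ]
```

{"api": "drive_tool", "payload": {
  "moves": [
    [[0, 0, 0], [0, 0, 0.001], 0.015],
    [[0, 0, 0], [0, 0, 0.001], 0.015],
    [[0, 0, 0], [0, 0, 0.001], 0.015],
    [[0, 0, 0], [0, 0, 0], 0.015],
    [[0, 0, 0], [0, 0, 0], 0.015]
  ]
}}

```text
time: 30.0
eef_pos: [0.5072, 0.1743, 0.1109]
tcp_rot: [0.649, 0.761, 0.0, 0.0]
contact_force: [-0.4, -0.3, -1.7]
opening: 0.292
finger_force: 59.2
```

{"api": "drive_tool", "payload": {
  "moves": [
    [[0, 0, 0], [0, 0, 0.001], 0.015],
    [[0, 0, 0], [0, 0, 0], 0.015],
    [[0, 0, 0], [0, 0, 0], 0.015]
  ]
}}

```text
time: 30.38
eef_pos: [0.5072, 0.1743, 0.1099]
tcp_rot: [0.649, 0.761, 0.0, 0.0]
contact_force: [0.1, -0.7, -0.1]
opening: 0.295
finger_force: 59.4
```

{"api": "drive_tool", "payload": {
  "moves": [
    [[0, 0, 0], [0, 0, 0.001], 0.015],
    [[0, 0, 0], [0, 0, 0], 0.015],
    [[0, 0, 0], [0, 0, 0], 0.015]
  ]
}}

```text
time: 30.75
eef_pos: [0.5073, 0.1743, 0.109]
tcp_rot: [0.649, 0.761, 0.0, 0.0]
contact_force: [-0.9, -0.3, 2.1]
opening: 0.296
finger_force: 59.6
```

{"api": "drive_tool", "payload": {
  "moves": [
    [[0, 0, 0], [0, 0, 0.0008], 0.015],
    [[0, 0, 0], [0, 0, 0], 0.015],
    [[0, 0, 0], [0, 0, 0], 0.015],
    [[0, 0, 0], [0, 0, 0], 0.015]
  ]
}}

```text
time: 31.25
eef_pos: [0.5073, 0.1743, 0.1087]
tcp_rot: [0.649, 0.761, 0.0, 0.0]
contact_force: [-2.3, 0.1, 5.9]
opening: 0.295
finger_force: 60.2
```

{"api": "drive_tool", "payload": {
  "moves": [
    [[0, 0, 0], [0, 0, 0.0006], 0.015],
    [[0, 0, 0], [0, 0, 0], 0.015],
    [[0, 0, 0], [0, 0, 0], 0.015],
    [[0, 0, 0], [0, 0, 0], 0.015]
  ]
}}

```text
time: 31.75
eef_pos: [0.5074, 0.1744, 0.1087]
tcp_rot: [0.649, 0.761, 0.0, 0.0]
contact_force: [-2.5, -0.4, 7.9]
opening: 0.298
finger_force: 60.6
```

Run:
```python
from h import *
s=ctrl.get_state();print(np.round(s['contact_force'],1),np.round(s['wrist_torque'],2),me()[0]);print(ctrl.sign_off())
```

```text
[-2.5 -0.4  7.9] [-0.12  0.68 -0.01] [0.50741733 0.17437766 0.10867256]
the job is handed in; nothing more can be done
None
```

I handed the job in at about 32 s of arm time: both blocks went down to the floors of their bays, and the gripper is still pressing the gauge upright on the 70 mm block at about 10 N. By force and height its foot is flat and the pin fully in, but the foot's centring on the circle comes from measurement and was not seen directly.

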